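# Load and level the lens plate

## Robot

A 6-joint arm with a two-finger parallel gripper is mounted at the origin on the work surface. World frame = base frame: x ahead of the robot, y to its left, z up, the work surface at z = 0. Lengths are in m, angles in rad, forces in N, time in s.
With the tool pointing down it reaches from about 0.25 to 0.775 m from the base axis. Payload 4 kg.
Tool frame: the origin (TCP) lies at the centre of the arm's flange, where the gripper is bolted on; the fingertips stand 199 mm ahead of it and the grasp point (between the pads) lies env.tcp_to_grasp ahead of it (env.tcp_to_grasp is the distance from the TCP to the grasp point, in m); z points along the fingers, y is the direction in which the jaws open and shut (so a half turn about z gives the same grasp; the last joint's range is limited). The gripper opens to 94 mm and grips with 3 to 60 N. Pads are 16 mm wide; open, the fingers measure 119 mm over their backs; the gripper's body (75 mm by 177 mm) begins 78 mm behind the grasp point.
Start: joints at [1.165, 0.087, 1.371, -0, 1.684, -0.103], TCP at [0.164, 0.525, 0.405] pointing down, gripper open.
Joint ranges: [-3.1, 3.1], [-0.76, 2.03], [0.27, 2.55], [-1.08, 4.22], [0.17, 2.65], [-2.57, 2.57]. Speed limits (rad/s): [2.79, 2.79, 3.14, 3.14, 3.14, 3.14].

## Interface

Orientations are given as a unit quaternion [w, x, y, z].
In Python, from plant import env, cams gives the robot as it stands.
- The arm moves only by the tool arm_command, never from a script. Its argument "commands" is a list of rows, each an object with "linear": the shift along the tool's x, y, z in m, a list of three; "turn": the turn, a rotation vector about the tool's x, y, z in rad, a list of three; "grip": the finger opening in m, from 0 to 0.094. A call has 1 to 20 rows; each row is the pose to reach, as a shift and turn from the pose commanded when the call began, along the tool's axes at that moment; what a row does not reach only later rows make up. A row lasts 1/10 s, in which the tool goes at most 50 mm and 8.59 degrees, less where a joint would pass 70% of its speed; a pose out of reach is approached as far as the arm can. A call with a gripper value outside its range is refused whole. The fingers move at their own pace and stop on an object; "squeeze" is the grip in N (left out, the last holds). Time passes only in rows, so rows that repeat a pose let the fingers close. It gives the time, the measured TCP pose, the force and the opening at its end, in the units of the state.
- env.read_state(): the state, without advancing time (a new reading comes with each control period).
- cams.get_image(name): name is "scene" or "top"; returns a dict with "pixels" (420x560x3 uint8, blue, green, red), "vfov" (degrees; the focal length in pixels is half the picture's height over the tangent of half this angle, whatever the lens; pixels are square), "cx", "cy" (the principal point, pixels), "R" (3x3) and "t" (3): a world point X has camera coordinates R X + t. Camera axes: x right, y down, z forward; pixel columns grow to the right and rows downward; lengths in m; the calibration is good to about 2 mm. A picture is of the moment at which its call begins. There is no depth.
- env.hand_in(): hands the job in, once; it reports no verdict.
The state is a dict: "clock": time; "qpos": joint angles; "qvel": joint speeds; "joint_torque": joint torques, N m; "ee_pos": TCP position; "tool_rot": TCP orientation; "wrist_force": force on the tool from outside, world axes, zero at the start; "torque": the same for the moment, N m; "opening": finger opening in m.
Only numpy, scipy, OpenCV 4.12 (cv2) and the standard library are available. Lean on these libraries where they do the work, as an engineer would, in place of code of your own. Each camera call takes 0.05 s, during which the arm holds its last target.

## Task

Free the tilting instrument plate first: pull its transport lock knob up, turn it anticlockwise until the latch arm is clear of the plate and let it snap down into the free notch. Then stand all the mounted lenses flat inside the plate's rimmed tray while the plate is still down, and only then push the wooden wedge shim under the foot at its low corner until the bubble of the level rests between its two lines; leave the wedge carrying the plate, and do not disturb the other things on the table.

Things in the scene. Friction and masses are not known exactly. Their poses are not given: they have to be found in the camera images.
- tray (a point): Centre of the tray floor on the dark tilting plate (190 x 250 mm). z is the plate's normal (up), x runs from the low free edge (robot side) to the hinged far edge, y left. Inside the rim (4 mm high) the floor is +-91 mm in x, +-101 in y. The hinge axis is along y, 90 mm in +x from here, 12 mm below. The stand's place, yaw and height (+-3 mm) vary.
- plate: The tilting plate itself, 12 mm thick, 0.8 kg, origin on its hinge axis at the height of its underside, axes as the tray's. Its fixed hinge pillars stand under the far edge. It starts on its stop, the free edge low by about 0.06 rad.
- foot (a point): Lowest point of the ball foot (18 mm dia) under the free edge's right corner: from the tray centre 80 mm in -x, 118.5 in -y, 28 below; 170 mm from the hinge axis. Axes as the tray's. The plate's right edge is 25 mm beyond it in -y. It hangs 5 to 11 mm over the table at the start, 15 to 21 when level. The wedge goes under it from the right, along the plate's +y.
- bubble (a joint): Bubble (16 mm) of the level fixed on the plate's right end (block 124 x 30, 20 tall, vial along plate x). Offset from the centre, m, positive towards the hinged far edge = free edge low. 0.6 m per rad of tilt: about +0.036 at the start, 0 when level; within +-0.004 it lies between the two black lines, 25 mm apart.
- lock_grip (a point): Centre of the black bar grip (64 long, 18 wide, 26 tall) on the transport lock, a round post left of the plate; on its upright turning axis, about 88 mm above the table. y runs along the bar, z up. A steel latch arm turns with it, 26 mm below the bar, pointing to the bar's -y: at first over the plate's left edge, where it holds the plate down.
- lock_lift (a joint): How far the lock knob is pulled up, m: 0 down in a notch, stop at 0.016; a spring pulls it down (about 6 N at the bottom, 10 N at the stop, weight included). It must be up by 9 mm or more to turn.
- lock_turn (a joint): Turn of the lock knob, rad, growing anticlockwise seen from above: 0 in the locked notch (arm over the plate), 1.22 in the free notch (arm beside the plate); a few degrees of play in each, end stops at -0.05 and 1.27. Between the notches its pin rides on a tooth and it stays up by 8 mm.
- wedge_grip (a point): Centre of the upright grip block (36 long, 22 wide, its top 71 mm above the wedge's underside) on the thick end of the loose wooden wedge shim. This point is 50 mm above the underside. x runs along the wedge to the thin end, whose tip is 160 mm in +x; z up.
- wedge: The wooden wedge shim, 180 long, 50 wide, 0.18 kg; origin under its centre, x to the thin end. The ramp is 140 mm long, from 4 mm high at the tip (x = 90) to 27 mm; then 40 mm flat under the grip block. Under the load it stays where it is left.
- lens1_mid (a point): Centre, half-way up, of a loose mounted lens: squat black ring-edged disc with a glass face, 60 dia x 34 tall, about 0.14 kg, standing on the table; 3 to 5 are there, the rest absent (None). z is its axis.
- lens2_mid (a point): Centre, half-way up, of a loose mounted lens: squat black ring-edged disc with a glass face, 60 dia x 34 tall, about 0.14 kg, standing on the table; 3 to 5 are there, the rest absent (None). z is its axis.
- lens3_mid (a point): Centre, half-way up, of a loose mounted lens: squat black ring-edged disc with a glass face, 60 dia x 34 tall, about 0.14 kg, standing on the table; 3 to 5 are there, the rest absent (None). z is its axis.
- lens4_mid (a point): Centre, half-way up, of a loose mounted lens: squat black ring-edged disc with a glass face, 60 dia x 34 tall, about 0.14 kg, standing on the table; 3 to 5 are there, the rest absent (None). z is its axis.
- lens5_mid (a point): Centre, half-way up, of a loose mounted lens: squat black ring-edged disc with a glass face, 60 dia x 34 tall, about 0.14 kg, standing on the table; 3 to 5 are there, the rest absent (None). z is its axis.
- objective: Bystander, not to be disturbed: black microscope objective standing, 64 dia x 100 tall; origin under its centre.
- steel_post: Bystander, not to be disturbed: steel post lying, 100 long, 13 thick; origin under its centre.
- angle_bracket: Bystander, not to be disturbed: black angle bracket 50 x 70, 68 tall; origin under its centre.
Things that resemble listed ones, but are neither listed nor needed, are in the scene too. Of the things that look like the wedge, the larger one is meant.

How it is judged:
On the way, in this order (a step that is already met when the one before it is completed fails the run):
1. the lock knob has been turned and is down in the free notch (value of joint lock_turn above 1.05 rad and value of joint lock_lift below 0.003 m), for 0.2 s.
2. all the lenses present stand flat inside the tray, the plate still down (all of step 1 and x of lens1_mid in the frame of tray between -0.067 and 0.067 m and y of lens1_mid in the frame of tray between -0.0775 and 0.0775 m and z of lens1_mid in the frame of tray between 0.012 and 0.023 m and angle between the z axis of each of lens1_mid, lens2_mid, lens3_mid, lens4_mid, lens5_mid and the z axis of tray, either way round below 0.05 rad and x of lens2_mid in the frame of tray between -0.067 and 0.067 m and y of lens2_mid in the frame of tray between -0.0775 and 0.0775 m and z of lens2_mid in the frame of tray between 0.012 and 0.023 m and x of lens3_mid in the frame of tray between -0.067 and 0.067 m and y of lens3_mid in the frame of tray between -0.0775 and 0.0775 m and z of lens3_mid in the frame of tray between 0.012 and 0.023 m and x of lens4_mid in the frame of tray between -0.067 and 0.067 m and y of lens4_mid in the frame of tray between -0.0775 and 0.0775 m and z of lens4_mid in the frame of tray between 0.012 and 0.023 m and x of lens5_mid in the frame of tray between -0.067 and 0.067 m and y of lens5_mid in the frame of tray between -0.0775 and 0.0775 m and z of lens5_mid in the frame of tray between 0.012 and 0.023 m and value of joint bubble above 0.02 m), for 0.3 s.
3. the wedge carries the foot and the bubble is between the lines (value of joint bubble between -0.004 and 0.004 m and contact force between wedge and plate above 0.5 N), for 0.5 s.
At the end, for the whole second after the job is handed in: The lock knob is down (under 3 mm) in the free notch (over 1.05 rad); every lens present lies flat on the tray floor (within 0.05 rad) inside the rim; the wedge carries the plate's foot (over 0.5 N) and the bubble is within 4 mm of the centre, all at rest (all of step 1 and all of step 3 and x of lens1_mid in the frame of tray between -0.067 and 0.067 m and y of lens1_mid in the frame of tray between -0.0775 and 0.0775 m and z of lens1_mid in the frame of tray between 0.012 and 0.023 m and angle between the z axis of each of lens1_mid, lens2_mid, lens3_mid, lens4_mid, lens5_mid and the z axis of tray, either way round below 0.05 rad and x of lens2_mid in the frame of tray between -0.067 and 0.067 m and y of lens2_mid in the frame of tray between -0.0775 and 0.0775 m and z of lens2_mid in the frame of tray between 0.012 and 0.023 m and x of lens3_mid in the frame of tray between -0.067 and 0.067 m and y of lens3_mid in the frame of tray between -0.0775 and 0.0775 m and z of lens3_mid in the frame of tray between 0.012 and 0.023 m and x of lens4_mid in the frame of tray between -0.067 and 0.067 m and y of lens4_mid in the frame of tray between -0.0775 and 0.0775 m and z of lens4_mid in the frame of tray between 0.012 and 0.023 m and x of lens5_mid in the frame of tray between -0.067 and 0.067 m and y of lens5_mid in the frame of tray between -0.0775 and 0.0775 m and z of lens5_mid in the frame of tray between 0.012 and 0.023 m and linear speed of wedge below 0.01 m/s and angular speed of plate below 0.02 rad/s); the robot touches nothing.
It fails at once if a bystander was shifted by more than 30 mm (distance of any of objective, steel_post, angle_bracket from where it was at the start of the episode above 0.03 m).
Of lens1, lens2, lens3, lens4, lens5 only 3 to 5 are there at a start; the rules pass over those that are not, and their reading is None.
At some moment in a run one of lens1, lens2, lens3, lens4, lens5 may be knocked a few centimetres aside while the robot is not near it.
Once in a run the grip may slacken for a moment while it holds something.
It also fails if it takes over 210 s, if anything falls off the work surface, if the arm or the gripper's body presses on something with over 40 N, if the wrist force passes 120 N, or if a joint passes its speed limit or range.

## Working session

There is one attempt and no reset: what is moved stays moved. The work goes in short steps, Python scripts to look and compute and a tool call to move; the robot and the scene stay as the last step left them, time stands still between calls to the robot, and variables do not carry over. Pictures are saved under pics/ and viewed, and the job is handed in when it is done.

Besides the shell and the picture viewer there is one more tool, called after "Request:" as name([rows], argument=value, ...), one row to a line, values as JSON. arm_command: Moves the arm, as the interface text tells. Its arguments: {"type":"object","properties":{"commands":{"type":"array","items":{"type":"object","properties":{"linear":{"type":"array","items":{"type":"number"}},"turn":{"type":"array","items":{"type":"number"}},"grip":{"type":"number"}}}},"squeeze":{"type":"number"}},"required":["commands"]}

```bash
ls; mkdir -p pics
cat > h.py <<'E'
import numpy as np, cv2
from plant import env, cams
def shot(n, f):
    d=cams.get_image(n); cv2.imwrite(f,d["pixels"]); return d
def K(d):
    h=d["pixels"].shape[0]; f=h/2/np.tan(np.radians(d["vfov"])/2); return f
def ray(d,u,v):
    f=K(d); R=np.array(d["R"]);t=np.array(d["t"])
    return -R.T@t, R.T@np.array([(u-d["cx"])/f,(v-d["cy"])/f,1])
def onz(d,u,v,z):
    c,r=ray(d,u,v); return c+r*(z-c[2])/r[2]
def proj(d,X):
    f=K(d); p=np.array(d["R"])@np.array(X)+np.array(d["t"]); return d["cx"]+f*p[0]/p[2], d["cy"]+f*p[1]/p[2]
E
python3 - <<'E'
from h import *
s=env.read_state(); print(s, env.tcp_to_grasp)
for n in("scene","top"):
    d=shot(n,f"pics/{n}0.png"); print(n,d["vfov"],d["cx"],d["cy"],ray(d,280,210)); print([k for k in d])
E
```

```text
pics
{'clock': 0.0, 'qpos': array([ 1.16489756e+00,  8.79551777e-02,  1.37221521e+00, -2.82257306e-06,
        1.68361840e+00, -1.03129899e-01]), 'qvel': array([ 1.04110065e-03, -4.37212149e-04,  1.65189291e-03,  1.38347144e-05,
       -1.63747627e-04, -1.41662356e-03]), 'joint_torque': array([ 2.51334095e-04, -3.40185463e+01, -3.02426755e+01,  7.17392773e-02,
        3.30400304e-02, -1.64226954e-04]), 'ee_pos': array([0.16396766, 0.52487608, 0.40352343]), 'tool_rot': array([-2.75108795e-04,  1.50806942e-01,  9.88562623e-01, -1.06304597e-03]), 'wrist_force': array([ 0.16479868, -0.21804161,  0.26965502]), 'torque': array([ 0.02418228, -0.01864339, -0.04516661]), 'opening': 0.0935827688050805} 0.1804
scene 51.767929761966606 273.41808889383395 213.68286415687763 (array([0.93967712, 0.63434005, 1.14046433]), array([-0.32225023, -0.51386152, -0.79523885]))
['pixels', 'vfov', 'cx', 'cy', 'R', 't']
top 51.7369914843738 277.78972096725266 216.75191245054089 (array([ 0.38001636, -0.0242897 ,  1.17374061]), array([ 1.58028728e-01, -9.60998519e-04, -9.87570302e-01]))
['pixels', 'vfov', 'cx', 'cy', 'R', 't']
```

View pics/scene0.png

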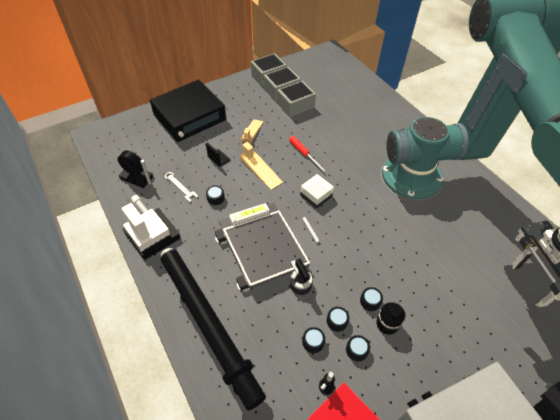

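View pics/top0.png

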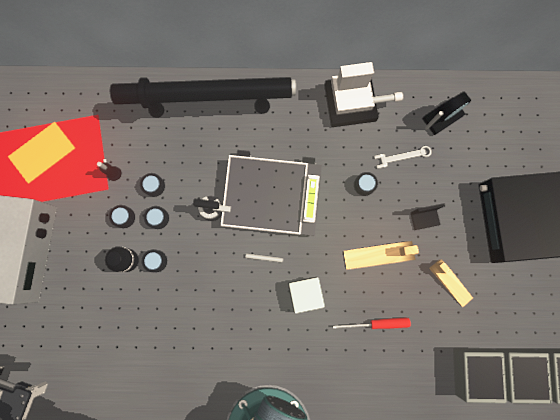

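Run:
```python
import cv2
a=cv2.imread('pics/top0.png'); s=cv2.imread('pics/scene0.png')
cv2.imwrite('pics/z1.png',cv2.resize(a[140:280,90:270],None,fx=4.4,fy=4.2,interpolation=cv2.INTER_CUBIC))
cv2.imwrite('pics/z2.png',cv2.resize(a[140:315,280:480],None,fx=4,fy=3.4,interpolation=cv2.INTER_CUBIC))
cv2.imwrite('pics/z3.png',cv2.resize(s[100:300,120:330],None,fx=3.8,fy=3,interpolation=cv2.INTER_CUBIC))
cv2.imwrite('pics/z4.png',cv2.resize(s[240:390,230:420],None,fx=4,fy=4,interpolation=cv2.INTER_CUBIC))
```

```text
(no output)
```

View pics/z1.png

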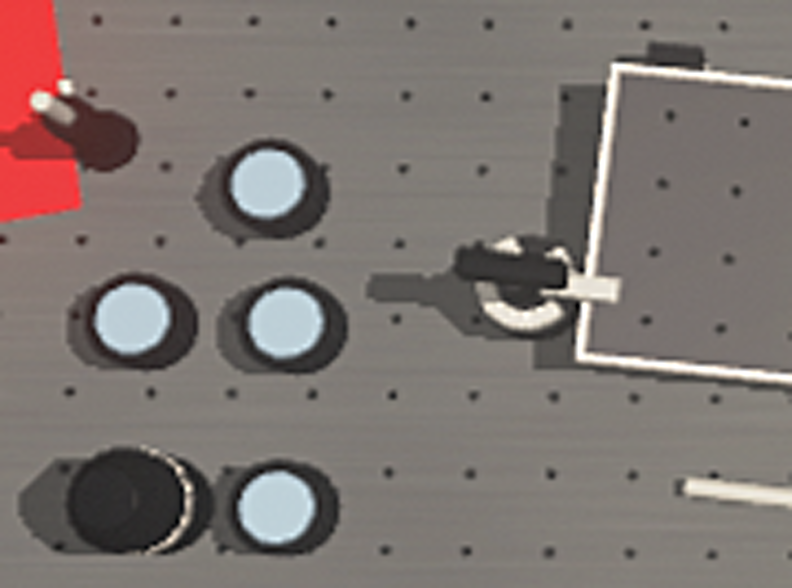

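View pics/z2.png

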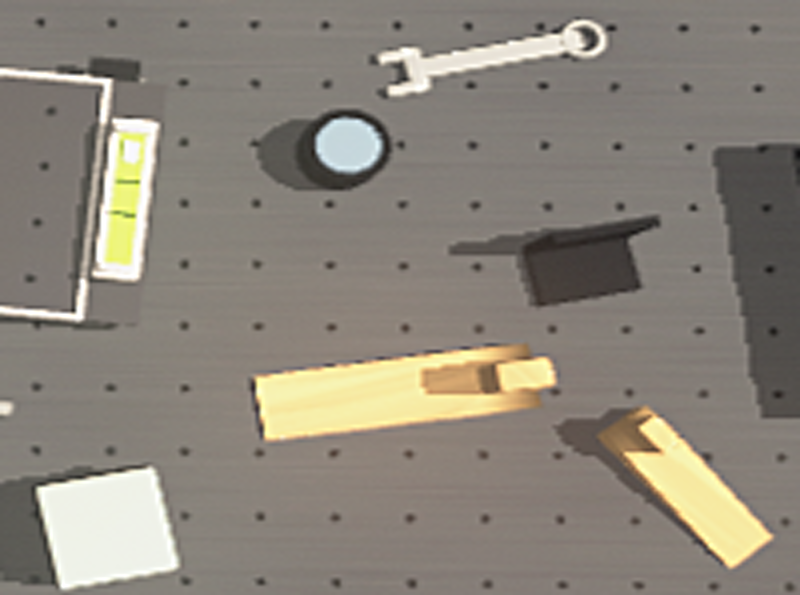

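View pics/z3.png

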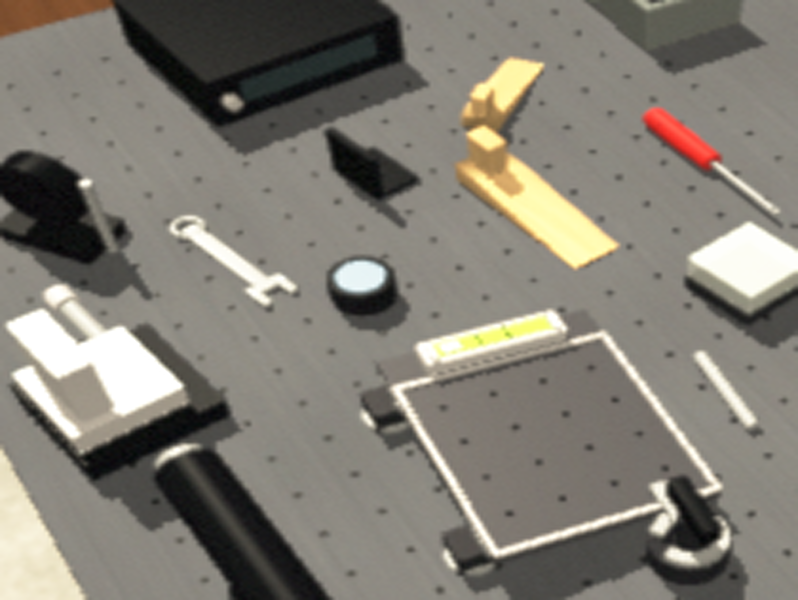

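View pics/z4.png

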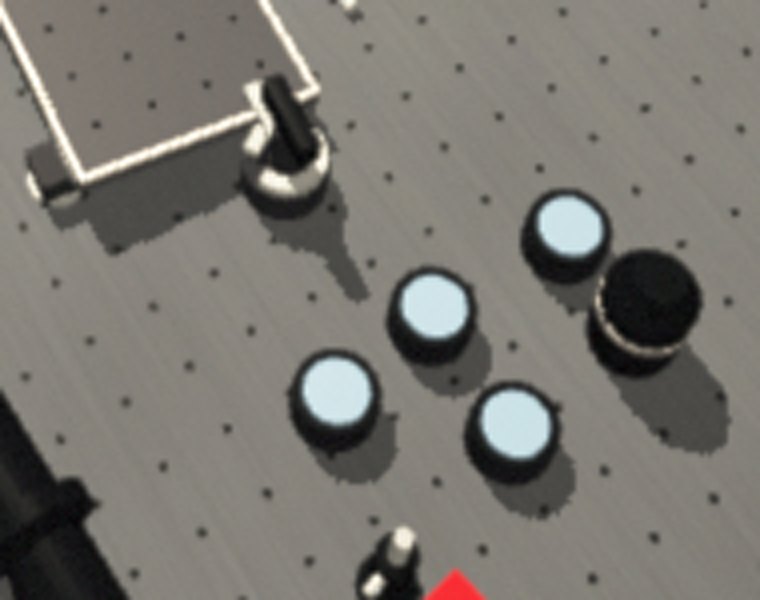

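```bash
cat >> h.py <<'E'
def tri(d1,p1,d2,p2):
    c1,r1=ray(d1,*p1); c2,r2=ray(d2,*p2); r1/=np.linalg.norm(r1); r2/=np.linalg.norm(r2)
    A=np.stack([r1,-r2],1); s=np.linalg.lstsq(A,c2-c1,rcond=None)[0]
    a=c1+r1*s[0]; b=c2+r2*s[1]; return (a+b)/2, np.linalg.norm(a-b)
def glass(img):
    h=cv2.cvtColor(img,cv2.COLOR_BGR2HSV)
    m=cv2.inRange(h,(92,20,150),(112,90,255))
    n,l,st,c=cv2.connectedComponentsWithStats(m)
    return [(round(c[i][0],1),round(c[i][1],1),st[i][4],st[i][2],st[i][3]) for i in range(1,n) if st[i][4]>60]
E
python3 - <<'E'
from h import *
D={}
for n in("scene","top"):
    d=shot(n,f"pics/{n}1.png"); D[n]=d
    for g in glass(d["pixels"]): print(n,g,onz(d,g[0],g[1],0.034).round(4))
import pickle; pickle.dump(D,open('D.pkl','wb'))
hsv=cv2.cvtColor(D["top"]["pixels"],cv2.COLOR_BGR2HSV)
print(hsv[215,120],hsv[255,390])
# wood
m=cv2.inRange(hsv,(10,60,120),(28,220,255)); 
for c in cv2.findContours(m,cv2.RETR_EXTERNAL,cv2.CHAIN_APPROX_NONE)[0]:
    if cv2.contourArea(c)>200:
        r=cv2.minAreaRect(c); print(r, [x.astype(int).tolist() for x in cv2.approxPolyDP(c,4,True)[:,0]])
g=cv2.cvtColor(D["top"]["pixels"],cv2.COLOR_BGR2GRAY)
m=(g>190).astype(np.uint8)
for c in cv2.findContours(m,cv2.RETR_EXTERNAL,cv2.CHAIN_APPROX_NONE)[0]:
    if cv2.contourArea(c)>100: print(cv2.boundingRect(c),cv2.contourArea(c))
E
```

```text
scene (np.float64(372.0), np.float64(296.1), np.int32(177), np.int32(15), np.int32(15)) [0.4248 0.309  0.034 ]
scene (np.float64(338.1), np.float64(316.1), np.int32(197), np.int32(17), np.int32(15)) [0.5414 0.3096 0.034 ]
scene (np.float64(313.7), np.float64(337.4), np.int32(217), np.int32(17), np.int32(16)) [0.6315 0.3257 0.034 ]
scene (np.float64(358.5), np.float64(345.6), np.int32(219), np.int32(17), np.int32(16)) [0.5431 0.4029 0.034 ]
top (np.float64(366.7), np.float64(182.3), np.int32(206), np.int32(16), np.int32(16)) [ 0.64   -0.2578  0.034 ]
top (np.float64(150.4), np.float64(183.3), np.int32(202), np.int32(16), np.int32(16)) [0.6318 0.324  0.034 ]
top (np.float64(119.6), np.float64(215.3), np.int32(210), np.int32(16), np.int32(16)) [0.544  0.4015 0.034 ]
top (np.float64(154.6), np.float64(216.3), np.int32(210), np.int32(16), np.int32(16)) [0.5422 0.3081 0.034 ]
top (np.float64(152.4), np.float64(260.3), np.int32(221), np.int32(17), np.int32(17)) [0.4256 0.308  0.034 ]
[ 99  31 214] [ 15 126 198]
((451.662841796875, 282.4441223144531), (51.95272445678711, 15.966442108154297), 50.013118743896484) [[438, 260], [430, 269], [464, 306], [473, 297]]
((381.2900695800781, 254.5299835205078), (20.364673614501953, 74.81189727783203), 81.8698959350586) [[418, 247], [405, 241], [344, 250], [346, 269], [415, 259]]
((41.00001525878906, 152.0), (34.0, 59.19999313354492), 53.13010025024414) [[54, 121], [8, 156], [27, 182], [74, 148]]
(289, 277, 36, 36) 869.0
(436, 262, 37, 45) 547.5
(145, 253, 16, 16) 177.5
(344, 243, 75, 26) 986.0
(147, 209, 16, 15) 167.0
(112, 208, 16, 15) 169.0
(0, 197, 33, 107) 909.5
(143, 176, 15, 15) 160.5
(359, 175, 16, 15) 164.5
(303, 175, 17, 48) 488.5
(213, 155, 95, 57) 177.0
(375, 146, 56, 22) 305.5
(8, 122, 66, 61) 1860.5
(335, 82, 59, 29) 775.0
(341, 62, 33, 15) 326.5
```

```bash
cat > m1.py <<'E'
from h import *
import pickle
D=pickle.load(open('D.pkl','rb'))
cs={"top":[(229.8,155.5),(307,164),(300,233),(221.8,225.2)],   # FL FR NR NL
"scene":[(250.3,284.3),(224,229),(279.2,211.7),(309.5,262.3)]}
P={}
for n in cs:
    g=cv2.cvtColor(D[n]["pixels"],cv2.COLOR_BGR2GRAY).astype(float)
    L=[]
    for i in range(4):
        a,b=np.array(cs[n][i]),np.array(cs[n][(i+1)%4]); u=(b-a)/np.linalg.norm(b-a); nn=np.array([-u[1],u[0]])
        pts=[]
        for t in np.linspace(.1,.9,60):
            c=a+(b-a)*t; o=np.arange(-4,4.01,.25)
            q=(c+o[:,None]*nn).astype(np.float32)
            w=cv2.remap(g.astype(np.float32),q[:,0][None],q[:,1][None],cv2.INTER_LINEAR)[0]
            k=w.argmax()
            w2=np.clip(w-np.median(w)-15,0,None)*(abs(o-o[k])<2)
            if w[k]>150 and w2.sum()>0: pts.append(c+nn*(w2*o).sum()/w2.sum())
        pts=np.array(pts,np.float32)
        l=cv2.fitLine(pts,cv2.DIST_HUBER,0,.01,.01).ravel()
        print(n,i,len(pts)); L.append(l)
    C=[]
    for i in range(4):
        a,b=L[i-1],L[i]
        s=np.linalg.solve(np.array([[a[0],-b[0]],[a[1],-b[1]]]),[b[2]-a[2],b[3]-a[3]])
        C.append((a[2]+s[0]*a[0],a[3]+s[0]*a[1]))
    P[n]=C; print(n,np.round(C,1).tolist())
X=[]
for i,k in enumerate(["FL","FR","NR","NL"]):
    x,e=tri(D["top"],P["top"][i],D["scene"],P["scene"][i]); X.append(x); print(k,x.round(4),round(e,4))
X=np.array(X); print("c",X.mean(0), [np.linalg.norm(X[i]-X[i-1]).round(4) for i in range(4)])
dx=(X[0]+X[1]-X[2]-X[3])/2; dy=(X[0]+X[3]-X[1]-X[2])/2
print("yaw",np.arctan2(dx[1],dx[0]),np.arctan2(-dy[0],dy[1]),"slope",np.arcsin(dx[2]/np.linalg.norm(dx)))
E
python3 m1.py
```

```text
top 0 60
top 1 60
top 2 60
top 3 55
top [[229.5, 155.39999389648438], [309.8999938964844, 163.6999969482422], [303.0, 233.1999969482422], [221.1999969482422, 224.5]]
scene 0 60
scene 1 60
scene 2 60
scene 3 49
scene [[249.89999389648438, 284.0], [222.1999969482422, 226.0], [277.20001220703125, 208.89999389648438], [308.6000061035156, 261.8999938964844]]
FL [0.7057 0.1113 0.0513] 0.0009
FR [ 0.6844 -0.1038  0.0544] 0.0001
NR [ 0.4996 -0.086   0.0397] 0.0017
NL [0.5207 0.1296 0.0408] 0.0014
c [0.60260185 0.01278847 0.04654064] [np.float64(0.1862), np.float64(0.2162), np.float64(0.1863), np.float64(0.2167)]
yaw -0.09728467811741137 -0.09820076417490253 slope 0.06805361681158739
```

Run:
```python
from h import *
import pickle
D=pickle.load(open('D.pkl','rb'))
for n,(x0,y0,x1,y1) in {"top":(188,190,232,222),"scene":(285,250,325,300)}.items():
    im=D[n]["pixels"]; g=cv2.cvtColor(im,cv2.COLOR_BGR2GRAY)[y0:y1,x0:x1]
    cv2.imwrite(f'pics/lk_{n}.png',cv2.resize(im[y0:y1,x0:x1],None,fx=14,fy=11 if n=="scene" else 14,interpolation=cv2.INTER_NEAREST))
    print(n); 
    for r in range(g.shape[0]): print(y0+r,''.join('#' if v<45 else '+' if v<70 else '.' if v<150 else 'o' for v in g[r]))
    # 
d=D["top"]
```

```text
top
190 .....................................oo.....
191 ...................................+ooo.....
192 ...................................+ooo.....
193 ...................................+ooo.....
194 ...................................+ooo.....
195 ...................................+ooo.....
196 .................oo................+ooo.....
197 ...............oooo.+++++.+..+......oo......
198 ..........++..oooooo.+.+.+++........oo......
199 ......++++++...ooooo.+...++.oo......oo......
200 ......+++++++++......++++.ooooo....ooo......
201 ......++++++++++++##++++++....o.+.+ooo......
202 ......+++++++++++++++++++++###....+ooo......
203 .....+++++++++++++++++++++++++#..++ooo......
204 .....+++++++++++++++++++++++++#o.+#ooo......
205 ......++++++++++++++++++++++++#oooooo.......
206 .......+++####++++++++++++++++#oooooooooooo.
207 ...............++++++++++++++##oooooooooooo.
208 ...........o...+++..+++++.+###.oooooooooooo.
209 ................++++++++.oooooooooooooooooo.
210 ................+++++++++.....ooooooooooooo.
211 .................#+++++++#..++++...o..oooo..
212 ............oo
[... 2027 characters left out ...]
oo.........+.............
285 ...++##++.oooooooo.......+#.............
286 ...+####+..oooooooo......##.............
287 ...+++###+...oooooo....+##+.............
288 ......#####+..........+###+.............
289 .......######++....+++####..............
290 .......+#################+..............
291 ........+###############+..++...........
292 .........+#############+...##+..........
293 ..........+###########++...++...........
294 ...........++######+++..................
295 .............+++++......................
296 ........................................
297 ........................................
298 ........................................
299 ........................................
```

View pics/lk_top.png

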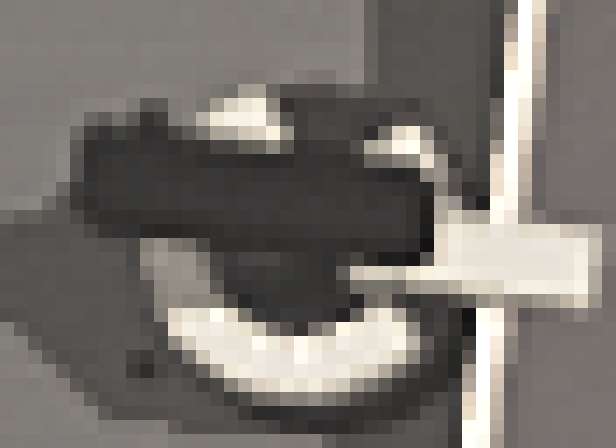

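View pics/lk_scene.png

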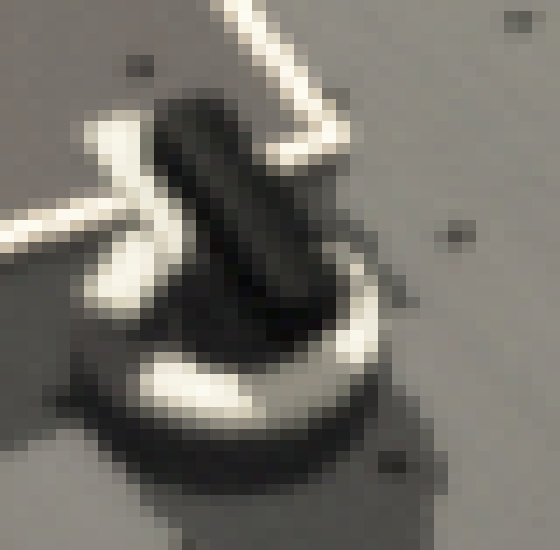

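Run:
```python
from h import *
import pickle
D=pickle.load(open('D.pkl','rb'))
T,S=D["top"],D["scene"]
c=onz(T,205.5,203.3,.101); print("lock",c)
print(onz(T,209,207.5,.055))
for yaw in(-.095,):
  y=np.array([-np.sin(yaw),np.cos(yaw),0]); x=np.array([np.cos(yaw),np.sin(yaw),0])
  for dz in(0,-.026):
   for a in(-1,1):
    for b in(-1,1):
      p=c+a*.032*y+b*.009*x+[0,0,dz]; print(a,b,dz,np.round(proj(T,p),1),np.round(proj(S,p),1))
# wedge corners
pts=dict(tipL=(344,250),tipR=(346,269))
for k,(u,v) in pts.items(): print(k,onz(T,u,v,.004))
for k,(u,v) in dict(gA=(405.5,246),gB=(418,246),gC=(419,254.5),gD=(407,256)).items(): print(k,onz(T,u,v,.071))
```

```text
lock [0.56693815 0.16217509 0.101     ]
[0.56388082 0.16062315 0.055     ]
-1 -1 0 [217.7 208.1] [299.8 256.7]
-1 1 0 [218.6 201.1] [294.1 259. ]
1 -1 0 [192.4 205.5] [310.6 275.1]
1 1 0 [193.4 198.5] [304.7 277.5]
-1 -1 -0.026 [219.1 209.8] [299.3 261.4]
-1 1 -0.026 [220.  202.9] [293.7 263.7]
1 -1 -0.026 [194.4 207.2] [309.9 279.6]
1 1 -0.026 [195.3 200.4] [304.1 282.1]
tipL [ 0.45957993 -0.19909972  0.004     ]
tipR [ 0.40871966 -0.20385991  0.004     ]
gA [ 0.4667393  -0.34570515  0.071     ]
gB [ 0.46705123 -0.37749964  0.071     ]
gC [ 0.44547747 -0.37925623  0.071     ]
gD [ 0.44137815 -0.34869566  0.071     ]
```

```bash
cat >> h.py <<'E'
from scipy.spatial.transform import Rotation as Ro
G=env.tcp_to_grasp
def plan(wps, tilt=None):
    """wps: list of (x,y,z,yaw) for grasp point; prints rows relative to current pose"""
    s=env.read_state(); q=s["tool_rot"]; R0=Ro.from_quat([q[1],q[2],q[3],q[0]]); p=np.array(s["ee_pos"])
    print("t",round(s["clock"],2),"grasp",(p+R0.apply([0,0,G])).round(4),"q6",round(s["qpos"][5],3),"open",round(s["opening"],4),"F",s["wrist_force"].round(1))
    yc=R0.apply([0,1,0]); cur=np.arctan2(yc[1],yc[0])
    print("yaw",round(cur,3))
    prev=p
    for (x,y,z,ps) in wps:
        q1=np.arctan2(y,x); c=[ps+k*np.pi for k in(-2,-1,0,1,2)]
        ps=min(c,key=lambda a:abs(q1-a)) # small q6
        ty=np.array([np.cos(ps),np.sin(ps),0]); tz=np.array([0,0,-1.]); tx=np.cross(ty,tz)
        RT=Ro.from_matrix(np.stack([tx,ty,tz],1))
        tp=np.array([x,y,z])-RT.apply([0,0,G])
        lin=R0.inv().apply(tp-p); tu=(R0.inv()*RT).as_rotvec()
        print("lin",lin.round(4).tolist(),"turn",tu.round(3).tolist(),"dist",round(np.linalg.norm(tp-prev),3)); prev=tp
E
python3 - <<'E'
from h import *
plan([(.566,.161,.19,-.095),(.566,.161,.09,-.095)])
E
```

```text
t 0.2 grasp [0.1639 0.5247 0.2236] q6 -0.103 open 0.0937 F [ 0.3 -0.6  0.2]
yaw 1.268
lin [-0.4923, -0.2274, 0.0338] turn [-0.001, 0.001, 1.363] dist 0.543
lin [-0.4923, -0.2273, 0.1338] turn [-0.001, 0.001, 1.363] dist 0.1
```

Request:
arm_command([
  {"linear": [-0.492, -0.227, 0.034], "turn": [0, 0, 1.363], "grip": 0.06},
  {"linear": [-0.492, -0.227, 0.034], "turn": [0, 0, 1.363], "grip": 0.06},
  {"linear": [-0.492, -0.227, 0.034], "turn": [0, 0, 1.363], "grip": 0.06},
  {"linear": [-0.492, -0.227, 0.034], "turn": [0, 0, 1.363], "grip": 0.06},
  {"linear": [-0.492, -0.227, 0.034], "turn": [0, 0, 1.363], "grip": 0.06},
  {"linear": [-0.492, -0.227, 0.034], "turn": [0, 0, 1.363], "grip": 0.06},
  {"linear": [-0.492, -0.227, 0.034], "turn": [0, 0, 1.363], "grip": 0.06},
  {"linear": [-0.492, -0.227, 0.034], "turn": [0, 0, 1.363], "grip": 0.06},
  {"linear": [-0.492, -0.227, 0.034], "turn": [0, 0, 1.363], "grip": 0.06},
  {"linear": [-0.492, -0.227, 0.034], "turn": [0, 0, 1.363], "grip": 0.06},
  {"linear": [-0.492, -0.227, 0.034], "turn": [0, 0, 1.363], "grip": 0.06},
  {"linear": [-0.492, -0.227, 0.034], "turn": [0, 0, 1.363], "grip": 0.06},
  {"linear": [-0.492, -0.227, 0.034], "turn": [0, 0, 1.363], "grip": 0.06},
  {"linear": [-0.492, -0.227, 0.034], "turn": [0, 0, 1.363], "grip": 0.06},
])

```text
clock: 1.6
ee_pos: [0.5653, 0.1623, 0.3707]
tool_rot: [-0.0, 0.74, 0.673, -0.0]
wrist_force: [0.0, -0.0, 0.3]
opening: 0.0601
```

Run:
```python
from h import *
plan([(.566,.161,.12,-.095),(.566,.161,.09,-.095)])
```

```text
t 1.6 grasp [0.5652 0.1625 0.1903] q6 0.277 open 0.0601 F [ 0.  -0.   0.3]
yaw -0.094
lin [-0.0013, 0.0008, 0.0703] turn [-0.001, -0.001, 0.001] dist 0.07
lin [-0.0013, 0.0009, 0.1003] turn [-0.001, -0.001, 0.001] dist 0.03
```

Request:
arm_command([
  {"linear": [-0.001, 0.001, 0.04], "turn": [0, 0, 0], "grip": 0.06},
  {"linear": [-0.001, 0.001, 0.07], "turn": [0, 0, 0], "grip": 0.06},
  {"linear": [-0.001, 0.001, 0.1], "turn": [0, 0, 0], "grip": 0.06},
  {"linear": [-0.001, 0.001, 0.1], "turn": [0, 0, 0], "grip": 0.06},
  {"linear": [-0.001, 0.001, 0.1], "turn": [0, 0, 0], "grip": 0.0},
  {"linear": [-0.001, 0.001, 0.1], "turn": [0, 0, 0], "grip": 0.0},
  {"linear": [-0.001, 0.001, 0.1], "turn": [0, 0, 0], "grip": 0.0},
  {"linear": [-0.001, 0.001, 0.1], "turn": [0, 0, 0], "grip": 0.0},
  {"linear": [-0.001, 0.001, 0.1], "turn": [0, 0, 0], "grip": 0.0},
  {"linear": [-0.001, 0.001, 0.1], "turn": [0, 0, 0], "grip": 0.0},
], squeeze=10)

```text
clock: 2.6
ee_pos: [0.5675, 0.1605, 0.2719]
tool_rot: [0.001, 0.74, 0.673, 0.001]
wrist_force: [1.9, 0.4, 2.5]
opening: 0.0237
```

Run:
```python
from h import *
plan([])
for n in("scene","top"):
    d=shot(n,f"pics/{n}2.png")
a=cv2.imread('pics/top2.png'); s=cv2.imread('pics/scene2.png')
cv2.imwrite('pics/z5.png',np.hstack([cv2.resize(a[150:270,140:260],(390,390)),cv2.resize(s[210:330,240:360],(390,390))]))
```

```text
t 2.6 grasp [0.5681 0.1606 0.0915] q6 0.275 open 0.0237 F [1.9 0.4 2.5]
yaw -0.095
```

View pics/z5.png

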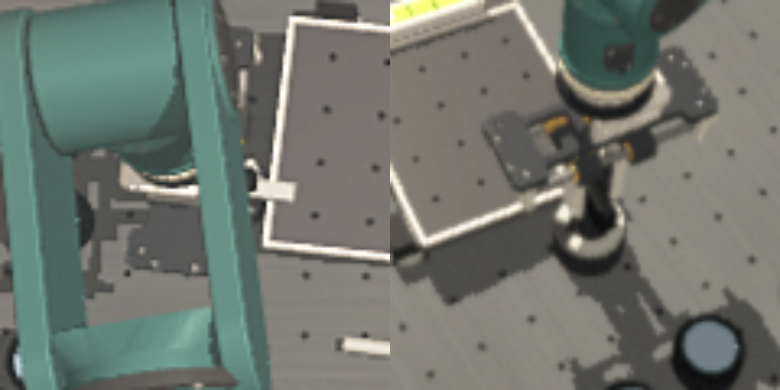

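Request:
arm_command([
  {"linear": [0, 0, 0], "turn": [0, 0, 0], "grip": 0.0},
  {"linear": [0, 0, 0], "turn": [0, 0, 0], "grip": 0.0},
  {"linear": [0, 0, 0], "turn": [0, 0, 0], "grip": 0.0},
  {"linear": [0, 0, 0], "turn": [0, 0, 0], "grip": 0.0},
  {"linear": [0, 0, 0], "turn": [0, 0, 0], "grip": 0.0},
], squeeze=40)

```text
clock: 3.2
ee_pos: [0.5675, 0.1605, 0.2719]
tool_rot: [0.001, 0.74, 0.673, 0.001]
wrist_force: [4.2, 0.5, 4.2]
opening: 0.0226
```

Run:
```python
from h import *
plan([])
```

```text
t 3.2 grasp [0.568  0.1606 0.0915] q6 0.275 open 0.0226 F [4.2 0.5 4.2]
yaw -0.095
```

Request:
arm_command([
  {"linear": [0, 0, -0.004], "turn": [0, 0, 0], "grip": 0.0},
  {"linear": [0, 0, -0.008], "turn": [0, 0, 0], "grip": 0.0},
  {"linear": [0, 0, -0.012], "turn": [0, 0, 0], "grip": 0.0},
  {"linear": [0, 0, -0.013], "turn": [0, 0, 0], "grip": 0.0},
  {"linear": [0, 0, -0.013], "turn": [0, 0, 0], "grip": 0.0},
])

```text
clock: 3.7
ee_pos: [0.5676, 0.1605, 0.2812]
tool_rot: [0.0, 0.74, 0.673, 0.001]
wrist_force: [7.7, 0.7, -8.5]
opening: 0.0232
```

Run:
```python
from h import *
plan([]); print(env.read_state()["torque"])
for n in("scene","top"):
    d=shot(n,f"pics/{n}3.png")
a=cv2.imread('pics/top3.png'); s=cv2.imread('pics/scene3.png')
cv2.imwrite('pics/z6.png',np.hstack([cv2.resize(a[150:270,140:260],(390,390)),cv2.resize(s[230:310,260:340],(390,390))]))
```

```text
t 3.7 grasp [0.5679 0.1605 0.1008] q6 0.275 open 0.0232 F [ 7.7  0.7 -8.5]
yaw -0.095
[ 0.15700511 -1.77204568 -0.02821328]
```

View pics/z6.png

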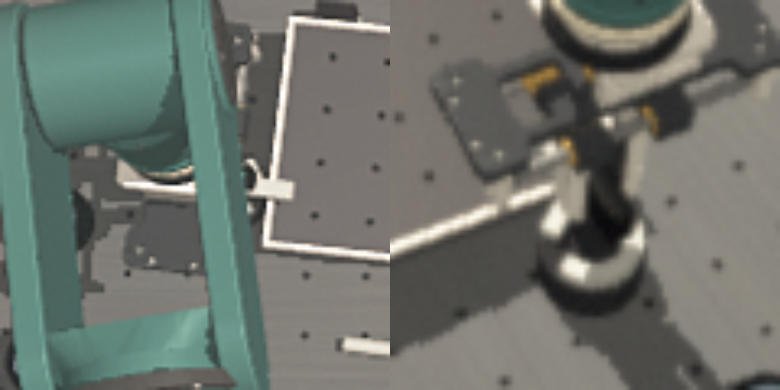

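Request:
arm_command([
  {"linear": [0, 0.001, -0.002], "turn": [0, 0, 0], "grip": 0.0},
  {"linear": [0, 0.002, -0.004], "turn": [0, 0, 0], "grip": 0.0},
  {"linear": [0, 0.002, -0.004], "turn": [0, 0, 0], "grip": 0.0},
  {"linear": [0, 0.002, -0.004], "turn": [0, 0, 0], "grip": 0.0},
])

```text
clock: 4.2
ee_pos: [0.5687, 0.1605, 0.284]
tool_rot: [-0.001, 0.74, 0.673, -0.001]
wrist_force: [5.8, 1.5, -8.6]
opening: 0.0228
```

Run:
```python
from h import *
plan([]); print(env.read_state()["torque"])
```

```text
t 4.2 grasp [0.5681 0.1605 0.1036] q6 0.274 open 0.0228 F [ 5.8  1.5 -8.6]
yaw -0.095
[ 0.26503881 -1.22785285 -0.01177917]
```

Request:
arm_command([
  {"linear": [0, 0.001, -0.001], "turn": [0, 0, -0.1], "grip": 0.0},
  {"linear": [0, 0.001, -0.001], "turn": [0, 0, -0.2], "grip": 0.0},
  {"linear": [0, 0.001, -0.001], "turn": [0, 0, -0.3], "grip": 0.0},
  {"linear": [0, 0.001, -0.001], "turn": [0, 0, -0.4], "grip": 0.0},
  {"linear": [0, 0.001, -0.001], "turn": [0, 0, -0.4], "grip": 0.0},
])

```text
clock: 4.7
ee_pos: [0.5697, 0.1605, 0.2849]
tool_rot: [-0.001, 0.591, 0.807, -0.001]
wrist_force: [6.2, 1.8, -9.1]
opening: 0.0229
```

Run:
```python
from h import *
plan([]); print(env.read_state()["torque"])
for n in("scene","top"):
    d=shot(n,f"pics/{n}4.png")
a=cv2.imread('pics/top4.png'); s=cv2.imread('pics/scene4.png')
cv2.imwrite('pics/z7.png',np.hstack([cv2.resize(a[150:270,140:260],(390,390)),cv2.resize(s[230:310,260:340],(390,390))]))
```

```text
t 4.7 grasp [0.5692 0.1607 0.1045] q6 -0.128 open 0.0229 F [ 6.2  1.8 -9.1]
yaw 0.307
[ 0.36886819 -1.29613913 -0.00521682]
```

View pics/z7.png

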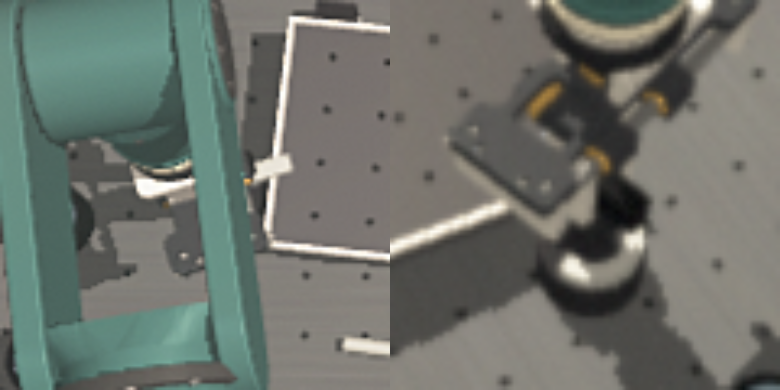

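The latch arm is turning with the grip (tip moved from about (229,208) to about (229,200) in the top view). Continuing the remaining 0.82 rad.

Request:
arm_command([
  {"linear": [0, 0, -0.001], "turn": [0, 0, -0.1], "grip": 0.0},
  {"linear": [0, 0, -0.001], "turn": [0, 0, -0.2], "grip": 0.0},
  {"linear": [0, 0, -0.001], "turn": [0, 0, -0.3], "grip": 0.0},
  {"linear": [0, 0, -0.001], "turn": [0, 0, -0.4], "grip": 0.0},
  {"linear": [0, 0, -0.001], "turn": [0, 0, -0.5], "grip": 0.0},
  {"linear": [0, 0, -0.001], "turn": [0, 0, -0.6], "grip": 0.0},
  {"linear": [0, 0, -0.001], "turn": [0, 0, -0.7], "grip": 0.0},
  {"linear": [0, 0, -0.001], "turn": [0, 0, -0.8], "grip": 0.0},
  {"linear": [0, 0, -0.001], "turn": [0, 0, -0.84], "grip": 0.0},
  {"linear": [0, 0, -0.001], "turn": [0, 0, -0.84], "grip": 0.0},
])

```text
clock: 5.8
ee_pos: [0.5705, 0.1614, 0.2866]
tool_rot: [-0.0, 0.211, 0.978, 0.002]
wrist_force: [9.6, 5.5, -8.8]
opening: 0.0223
```

Run:
```python
from h import *
plan([]); print(env.read_state()["torque"])
for n in("scene","top"):
    d=shot(n,f"pics/{n}5.png")
a=cv2.imread('pics/top5.png'); s=cv2.imread('pics/scene5.png')
cv2.imwrite('pics/z8.png',np.hstack([cv2.resize(a[150:270,140:260],(390,390)),cv2.resize(s[230:310,260:340],(390,390))]))
```

```text
t 5.8 grasp [0.5706 0.162  0.1062] q6 -0.967 open 0.0223 F [ 9.6  5.5 -8.8]
yaw 1.146
[ 1.0278017  -1.95386118 -0.0297442 ]
```

View pics/z8.png

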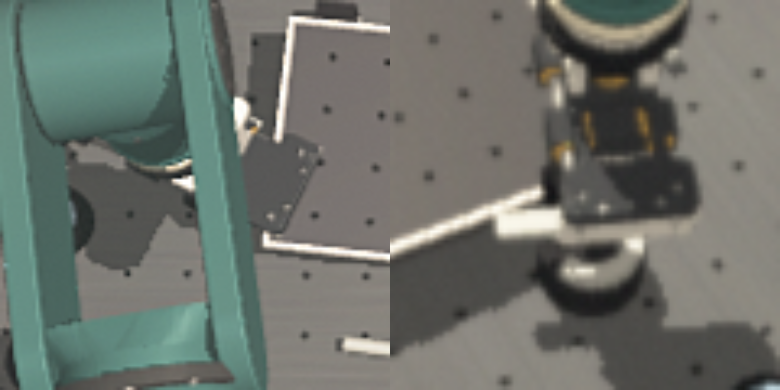

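Request:
arm_command([
  {"linear": [0, 0, 0.004], "turn": [0, 0, 0], "grip": 0.0},
  {"linear": [0, 0, 0.008], "turn": [0, 0, 0], "grip": 0.0},
  {"linear": [0, 0, 0.012], "turn": [0, 0, 0], "grip": 0.0},
  {"linear": [0, 0, 0.014], "turn": [0, 0, 0], "grip": 0.0},
  {"linear": [0, 0, 0.014], "turn": [0, 0, 0], "grip": 0.0},
  {"linear": [0, 0, 0.014], "turn": [0, 0, 0], "grip": 0.06},
  {"linear": [0, 0, 0.014], "turn": [0, 0, 0], "grip": 0.06},
  {"linear": [0, 0, 0.014], "turn": [0, 0, 0], "grip": 0.06},
  {"linear": [0, 0, 0.014], "turn": [0, 0, 0], "grip": 0.06},
])

```text
clock: 6.8
ee_pos: [0.5694, 0.1601, 0.2751]
tool_rot: [-0.001, 0.211, 0.977, -0.0]
wrist_force: [0.1, -0.0, 0.6]
opening: 0.0511
```

Run:
```python
from h import *
plan([(.4255,.3085,.2,0),(.4255,.3085,.13,0)])
```

```text
t 6.8 grasp [0.5691 0.16   0.0947] q6 -0.967 open 0.0511 F [ 0.1 -0.   0.6]
yaw 1.145
lin [0.1925, 0.0756, -0.105] turn [-0.002, -0.001, 1.145] dist 0.232
lin [0.1924, 0.0757, -0.035] turn [-0.002, -0.001, 1.145] dist 0.07
```

Request:
arm_command([
  {"linear": [0, 0, -0.05], "turn": [0, 0, 0], "grip": 0.08},
  {"linear": [0, 0, -0.1], "turn": [0, 0, 0], "grip": 0.08},
  {"linear": [0.192, 0.076, -0.105], "turn": [0, 0, 1.145], "grip": 0.08},
  {"linear": [0.192, 0.076, -0.105], "turn": [0, 0, 1.145], "grip": 0.08},
  {"linear": [0.192, 0.076, -0.105], "turn": [0, 0, 1.145], "grip": 0.08},
  {"linear": [0.192, 0.076, -0.105], "turn": [0, 0, 1.145], "grip": 0.08},
  {"linear": [0.192, 0.076, -0.105], "turn": [0, 0, 1.145], "grip": 0.08},
  {"linear": [0.192, 0.076, -0.105], "turn": [0, 0, 1.145], "grip": 0.08},
  {"linear": [0.192, 0.076, -0.105], "turn": [0, 0, 1.145], "grip": 0.08},
  {"linear": [0.192, 0.076, -0.105], "turn": [0, 0, 1.145], "grip": 0.08},
  {"linear": [0.192, 0.076, -0.105], "turn": [0, 0, 1.145], "grip": 0.08},
  {"linear": [0.192, 0.076, -0.105], "turn": [0, 0, 1.145], "grip": 0.08},
])

```text
clock: 8.0
ee_pos: [0.4262, 0.3086, 0.3807]
tool_rot: [-0.0, 0.706, 0.708, -0.0]
wrist_force: [0.5, -0.7, -0.7]
opening: 0.0801
```

```bash
cat > look.py <<'E'
from h import *
import sys
k=sys.argv[1]
D={n:shot(n,f"pics/{n}_{k}.png") for n in("scene","top")}
for n,d in D.items():
    for g in glass(d["pixels"]):
        print(n,(int(g[0]),int(g[1])),g[2], "z34",onz(d,g[0],g[1],.034)[:2].round(4),"z77",onz(d,g[0],g[1],.077)[:2].round(4))
plan([])
cv2.imwrite(f'pics/v_{k}.png',np.hstack([cv2.resize(D["top"]["pixels"][130:290,90:400],(400,206)),cv2.resize(D["scene"]["pixels"][150:380,180:420],(400,383))[:206]]) if 0 else np.vstack([cv2.resize(D["top"]["pixels"][140:270,90:400],(780,327)),cv2.resize(D["scene"]["pixels"][200:380,180:480],(450,270),interpolation=cv2.INTER_CUBIC).copy() if 0 else cv2.resize(D["scene"]["pixels"][180:300,180:460],(780,270))]))
E
python3 look.py 6
```

```text
scene (372, 296) 178 z34 [0.4248 0.309 ] z77 [0.4448 0.3216]
scene (338, 316) 197 z34 [0.5414 0.3096] z77 [0.5568 0.3222]
scene (313, 337) 217 z34 [0.6315 0.3257] z77 [0.6435 0.3377]
scene (358, 345) 219 z34 [0.5431 0.4029] z77 [0.5585 0.4119]
top (366, 182) 208 z34 [ 0.64   -0.2575] z77 [ 0.6302 -0.2487]
top (150, 183) 202 z34 [0.6318 0.324 ] z77 [0.6223 0.3109]
top (154, 216) 210 z34 [0.5422 0.3081] z77 [0.5361 0.2956]
top (152, 260) 221 z34 [0.4256 0.308 ] z77 [0.4239 0.2955]
t 8.1 grasp [0.4263 0.3086 0.2003] q6 0.517 open 0.0798 F [ 0.4 -0.6 -0.8]
yaw 0.002
```

View pics/v_6.png

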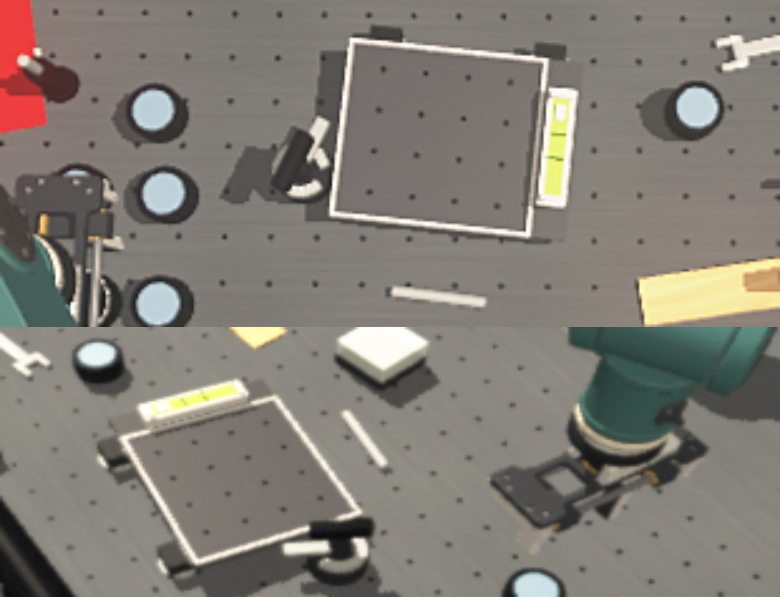

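Run:
```python
from h import *
a=cv2.imread('pics/top_6.png'); s=cv2.imread('pics/scene_6.png'); a0=cv2.imread('pics/scene0.png')
f=lambda i,x,y:cv2.resize(i[y:y+40,x:x+40],(380,380),interpolation=cv2.INTER_NEAREST)
cv2.imwrite('pics/z9.png',np.hstack([f(a,188,185),f(s,280,250)]))
import pickle
D=pickle.load(open('D.pkl','rb'));S=D["scene"];T=D["top"]
for zt in (.101,.109):
  c=np.array([.568,.1605,zt]); yaw=-.095+1.2
  y=np.array([-np.sin(yaw),np.cos(yaw),0]); x=np.array([np.cos(yaw),np.sin(yaw),0])
  for a in(-1,1):
    for b in(-1,1):
      p=c+a*.032*y+b*.009*x; print(zt,a,b,((np.array(proj(T,p))-[188,185])*9.5).round(),((np.array(proj(S,p))-[280,250])*9.5+[380,0]).round())
```

```text
0.101 -1 -1 [260.  80.] [472. 137.]
0.101 -1 1 [201.  49.] [477. 191.]
0.101 1 -1 [145. 292.] [691. 125.]
0.101 1 1 [ 85. 261.] [698. 179.]
0.109 -1 -1 [256.  74.] [473. 123.]
0.109 -1 1 [196.  43.] [478. 178.]
0.109 1 -1 [139. 287.] [693. 111.]
0.109 1 1 [ 79. 256.] [701. 165.]
```

View pics/z9.png

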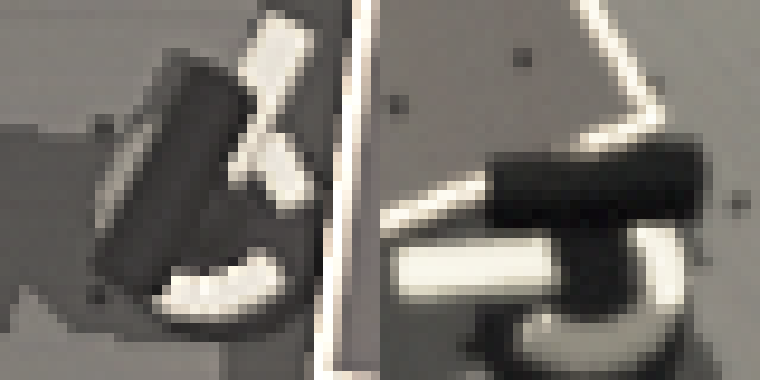

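Request:
arm_command([
  {"linear": [0, 0, 0.05], "turn": [0, 0, 0], "grip": 0.08},
  {"linear": [0, 0, 0.1], "turn": [0, 0, 0], "grip": 0.08},
  {"linear": [0, 0, 0.14], "turn": [0, 0, 0], "grip": 0.08},
  {"linear": [0, 0, 0.171], "turn": [0, 0, 0], "grip": 0.08},
  {"linear": [0, 0, 0.171], "turn": [0, 0, 0], "grip": 0.08},
  {"linear": [0, 0, 0.171], "turn": [0, 0, 0], "grip": 0.03},
  {"linear": [0, 0, 0.171], "turn": [0, 0, 0], "grip": 0.03},
  {"linear": [0, 0, 0.171], "turn": [0, 0, 0], "grip": 0.03},
  {"linear": [0, 0, 0.171], "turn": [0, 0, 0], "grip": 0.03},
  {"linear": [0, 0, 0.171], "turn": [0, 0, 0], "grip": 0.03},
], squeeze=25)

```text
clock: 9.1
ee_pos: [0.427, 0.3093, 0.2124]
tool_rot: [0.0, 0.707, 0.707, 0.002]
wrist_force: [-1.1, 0.3, 6.5]
opening: 0.0594
```

```bash
cat > tray.py <<'E'
from h import *
YAW=-.098
def tw(a,b,h):
    """tray coords -> world grasp pose with jaws along plate x; h above floor"""
    c=np.array([.6032,.018,.0425]); x=np.array([np.cos(YAW),np.sin(YAW)]); y=np.array([-np.sin(YAW),np.cos(YAW)])
    p=c[:2]+a*x+b*y; return (p[0],p[1],c[2]+a*.062+h,YAW)
E
python3 - <<'E'
from tray import *
x,y,z,w=tw(-.055,.068,.032); print(x,y,z)
plan([(.4255,.3085,.13,0),(x,y,.16,w),(x,y,z,w)])
E
```

```text
0.5551172369700003 0.09105510180268654 0.07109
t 9.1 grasp [0.4276 0.3097 0.032 ] q6 0.519 open 0.0594 F [-1.1  0.3  6.5]
yaw 0.0
lin [-0.0005, -0.0011, -0.098] turn [0.003, -0.003, 0.0] dist 0.098
lin [-0.2179, 0.1285, -0.1281] turn [0.003, -0.003, 0.098] dist 0.255
lin [-0.2182, 0.1282, -0.0392] turn [0.003, -0.003, 0.098] dist 0.089
```

Request:
arm_command([
  {"linear": [0, 0, -0.02], "turn": [0, 0, 0], "grip": 0.03},
  {"linear": [0, 0, -0.05], "turn": [0, 0, 0], "grip": 0.03},
  {"linear": [0, 0, -0.1], "turn": [0, 0, 0], "grip": 0.03},
  {"linear": [-0.04, 0.024, -0.128], "turn": [0, 0, 0.098], "grip": 0.03},
  {"linear": [-0.08, 0.047, -0.128], "turn": [0, 0, 0.098], "grip": 0.03},
  {"linear": [-0.12, 0.071, -0.128], "turn": [0, 0, 0.098], "grip": 0.03},
  {"linear": [-0.16, 0.095, -0.128], "turn": [0, 0, 0.098], "grip": 0.03},
  {"linear": [-0.2, 0.118, -0.128], "turn": [0, 0, 0.098], "grip": 0.03},
  {"linear": [-0.218, 0.128, -0.128], "turn": [0, 0, 0.098], "grip": 0.03},
  {"linear": [-0.218, 0.128, -0.128], "turn": [0, 0, 0.098], "grip": 0.03},
])

```text
clock: 10.1
ee_pos: [0.5555, 0.0879, 0.3376]
tool_rot: [0.001, 0.742, 0.67, -0.0]
wrist_force: [-0.5, -0.6, -1.7]
opening: 0.0597
```

```bash
python3 - <<'E'
from tray import *
x,y,z,w=tw(-.055,.068,.0345); print(x,y,z)
plan([(x,y,.11,w),(x,y,z,w)])
E
python3 look.py 7
```

```text
0.5551172369700003 0.09105510180268654 0.07359
t 10.1 grasp [0.5556 0.0877 0.1572] q6 0.159 open 0.0597 F [-0.5 -0.6 -1.7]
yaw -0.103
lin [0.0031, -0.0007, 0.0472] turn [0.001, 0.001, -0.005] dist 0.047
lin [0.0032, -0.0008, 0.0836] turn [0.001, 0.001, -0.005] dist 0.036
scene (292, 233) 140 z34 [0.5045 0.0182] z77 [0.5214 0.0422]
scene (313, 337) 217 z34 [0.6315 0.3257] z77 [0.6435 0.3377]
top (366, 182) 209 z34 [ 0.64   -0.2572] z77 [ 0.6302 -0.2484]
top (150, 183) 202 z34 [0.6318 0.324 ] z77 [0.6223 0.3109]
t 10.2 grasp [0.5543 0.0907 0.1573] q6 0.16 open 0.0595 F [-0.9  0.  -0.8]
yaw -0.099
```

View pics/v_7.png

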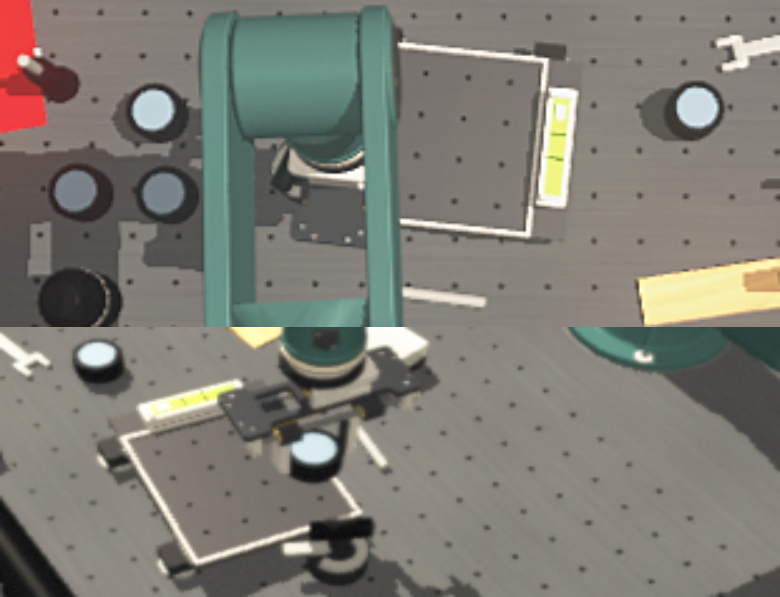

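Request:
arm_command([
  {"linear": [0, 0.001, 0.04], "turn": [0, 0, 0], "grip": 0.03},
  {"linear": [0, 0.001, 0.07], "turn": [0, 0, 0], "grip": 0.03},
  {"linear": [0, 0.001, 0.084], "turn": [0, 0, 0], "grip": 0.03},
  {"linear": [0, 0.001, 0.084], "turn": [0, 0, 0], "grip": 0.03},
  {"linear": [0, 0.001, 0.084], "turn": [0, 0, 0], "grip": 0.03},
])

```text
clock: 10.7
ee_pos: [0.5553, 0.0917, 0.2544]
tool_rot: [0.0, 0.74, 0.672, 0.001]
wrist_force: [1.1, -0.4, -1.5]
opening: 0.0598
```

Run:
```python
from tray import *
plan([])
```

```text
t 10.7 grasp [0.5555 0.0917 0.074 ] q6 0.159 open 0.0598 F [ 1.1 -0.4 -1.5]
yaw -0.096
```

Request:
arm_command([
  {"linear": [0, 0, 0.002], "turn": [0, 0, 0], "grip": 0.03},
  {"linear": [0, 0, 0.003], "turn": [0, 0, 0], "grip": 0.03},
  {"linear": [0, 0, 0.003], "turn": [0, 0, 0], "grip": 0.03},
])

```text
clock: 11.0
ee_pos: [0.5555, 0.0908, 0.2509]
tool_rot: [0.0, 0.741, 0.672, 0.0]
wrist_force: [0.3, -0.5, -0.9]
opening: 0.06
```

Run:
```python
from tray import *
plan([])
```

```text
t 11.0 grasp [0.5556 0.0908 0.0705] q6 0.159 open 0.06 F [ 0.3 -0.5 -0.9]
yaw -0.098
```

Request:
arm_command([
  {"linear": [0, 0, 0.002], "turn": [0, 0, 0], "grip": 0.03},
  {"linear": [0, 0, 0.002], "turn": [0, 0, 0], "grip": 0.03},
  {"linear": [0, 0, 0.002], "turn": [0, 0, 0], "grip": 0.072},
  {"linear": [0, 0, 0.002], "turn": [0, 0, 0], "grip": 0.072},
  {"linear": [0, 0, 0.002], "turn": [0, 0, 0], "grip": 0.072},
  {"linear": [0, 0, 0.002], "turn": [0, 0, 0], "grip": 0.072},
  {"linear": [0, 0, -0.03], "turn": [0, 0, 0], "grip": 0.072},
  {"linear": [0, 0, -0.08], "turn": [0, 0, 0], "grip": 0.08},
  {"linear": [0, 0, -0.1], "turn": [0, 0, 0], "grip": 0.08},
])

```text
clock: 11.9
ee_pos: [0.556, 0.0907, 0.3556]
tool_rot: [0.002, 0.741, 0.672, 0.003]
wrist_force: [0.7, 0.3, 1.3]
opening: 0.0796
```

```bash
python3 look.py 8
python3 - <<'E'
from h import *
print('lensB'); plan([(.542,.309,.17,0),(.542,.309,.029,0)])
E
```

```text
scene (291, 250) 156 z34 [0.5397 0.0695] z77 [0.5552 0.0914]
scene (314, 337) 203 z34 [0.6315 0.327 ] z77 [0.6434 0.3389]
top (366, 182) 209 z34 [ 0.64   -0.2575] z77 [ 0.6302 -0.2487]
top (149, 183) 175 z34 [0.632  0.3267] z77 [0.6225 0.3135]
t 12.0 grasp [0.5578 0.0908 0.1749] q6 0.159 open 0.0798 F [ 0.8  1.1 -0.6]
yaw -0.098
lensB
t 12.0 grasp [0.5578 0.0908 0.1749] q6 0.159 open 0.0798 F [ 0.8  1.1 -0.6]
yaw -0.098
lin [0.2159, -0.0355, 0.0049] turn [0.009, -0.001, -0.098] dist 0.219
lin [0.2156, -0.0368, 0.1459] turn [0.009, -0.001, -0.098] dist 0.141
```

View pics/v_8.png

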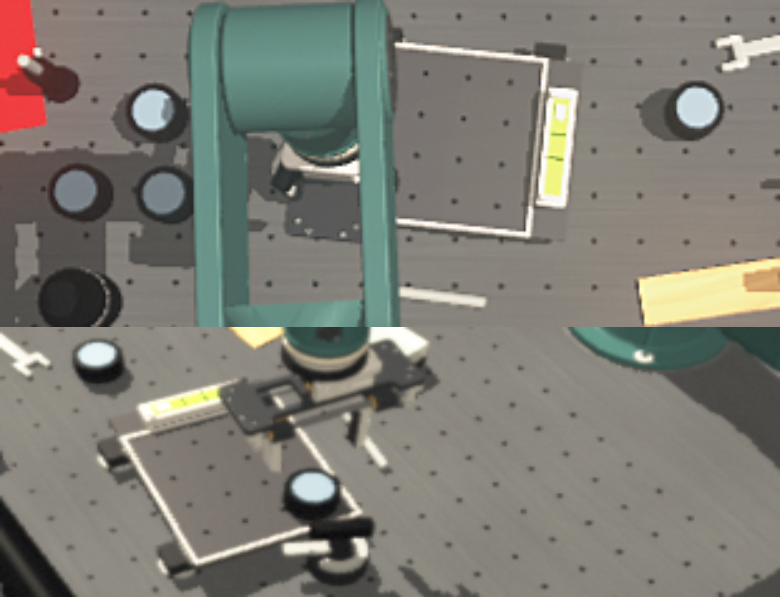

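Request:
arm_command([
  {"linear": [0.215, -0.036, 0.004], "turn": [0, 0, -0.098], "grip": 0.076},
  {"linear": [0.215, -0.036, 0.004], "turn": [0, 0, -0.098], "grip": 0.076},
  {"linear": [0.215, -0.036, 0.004], "turn": [0, 0, -0.098], "grip": 0.076},
  {"linear": [0.215, -0.036, 0.004], "turn": [0, 0, -0.098], "grip": 0.076},
  {"linear": [0.215, -0.036, 0.004], "turn": [0, 0, -0.098], "grip": 0.076},
  {"linear": [0.215, -0.036, 0.004], "turn": [0, 0, -0.098], "grip": 0.076},
  {"linear": [0.215, -0.036, 0.004], "turn": [0, 0, -0.098], "grip": 0.076},
  {"linear": [0.215, -0.036, 0.004], "turn": [0, 0, -0.098], "grip": 0.076},
])

```text
clock: 12.8
ee_pos: [0.541, 0.3064, 0.3461]
tool_rot: [0.0, 0.708, 0.706, -0.001]
wrist_force: [-0.7, -1.1, 0.7]
opening: 0.076
```

```bash
python3 look.py 9
python3 - <<'E'
from h import *
print('lensB'); plan([(.542,.309,.029,0)])
E
```

```text
scene (292, 250) 155 z34 [0.5394 0.0696] z77 [0.555  0.0916]
scene (338, 316) 197 z34 [0.5414 0.3096] z77 [0.5568 0.3222]
scene (313, 337) 217 z34 [0.6315 0.3257] z77 [0.6435 0.3377]
scene (358, 345) 219 z34 [0.5431 0.4029] z77 [0.5585 0.4119]
top (366, 182) 206 z34 [ 0.64   -0.2578] z77 [ 0.6302 -0.2489]
top (150, 183) 191 z34 [0.6324 0.3229] z77 [0.6228 0.3098]
top (235, 210) 231 z34 [0.561  0.0929] z77 [0.5542 0.0885]
top (154, 216) 210 z34 [0.5422 0.3081] z77 [0.5361 0.2956]
t 12.9 grasp [0.5411 0.3063 0.1663] q6 0.427 open 0.0762 F [ 0.3 -0.1  0.1]
yaw -0.003
lensB
t 12.9 grasp [0.5411 0.3063 0.1663] q6 0.427 open 0.0762 F [ 0.3 -0.1  0.1]
yaw -0.003
lin [0.0027, 0.0009, 0.1373] turn [0.0, 0.0, -0.003] dist 0.137
```

Request:
arm_command([
  {"linear": [0.003, 0.001, 0.05], "turn": [0, 0, 0], "grip": 0.076},
  {"linear": [0.003, 0.001, 0.1], "turn": [0, 0, 0], "grip": 0.076},
  {"linear": [0.003, 0.001, 0.137], "turn": [0, 0, 0], "grip": 0.076},
  {"linear": [0.003, 0.001, 0.137], "turn": [0, 0, 0], "grip": 0.076},
  {"linear": [0.003, 0.001, 0.137], "turn": [0, 0, 0], "grip": 0.076},
  {"linear": [0.003, 0.001, 0.137], "turn": [0, 0, 0], "grip": 0.03},
  {"linear": [0.003, 0.001, 0.137], "turn": [0, 0, 0], "grip": 0.03},
  {"linear": [0.003, 0.001, 0.137], "turn": [0, 0, 0], "grip": 0.03},
  {"linear": [0.003, 0.001, 0.137], "turn": [0, 0, 0], "grip": 0.03},
  {"linear": [0.003, 0.001, 0.137], "turn": [0, 0, 0], "grip": 0.03},
])

```text
clock: 13.9
ee_pos: [0.5423, 0.3115, 0.2129]
tool_rot: [0.001, 0.707, 0.707, 0.002]
wrist_force: [-0.2, -1.0, 6.5]
opening: 0.0593
```

Run:
```python
from tray import *
x,y,z,w=tw(.055,.068,.032); print(x,y,z)
plan([(.542,.309,.12,0),(x,y,.16,w),(x,y,z,w)])
```

```text
0.6645894395867599 0.08029234870530703 0.07791000000000001
t 13.9 grasp [0.543  0.3118 0.0325] q6 0.431 open 0.0593 F [-0.2 -1.   6.5]
yaw 0.0
lin [-0.0023, 0.0001, -0.0875] turn [0.004, -0.002, 0.0] dist 0.088
lin [-0.231, 0.1229, -0.1274] turn [0.004, -0.002, 0.098] dist 0.263
lin [-0.2311, 0.1225, -0.0453] turn [0.004, -0.002, 0.098] dist 0.082
```

Request:
arm_command([
  {"linear": [0, 0, -0.02], "turn": [0, 0, 0], "grip": 0.03},
  {"linear": [0, 0, -0.05], "turn": [0, 0, 0], "grip": 0.03},
  {"linear": [0, 0, -0.09], "turn": [0, 0, 0], "grip": 0.03},
  {"linear": [-0.04, 0.021, -0.127], "turn": [0, 0, 0.098], "grip": 0.03},
  {"linear": [-0.08, 0.042, -0.127], "turn": [0, 0, 0.098], "grip": 0.03},
  {"linear": [-0.12, 0.064, -0.127], "turn": [0, 0, 0.098], "grip": 0.03},
  {"linear": [-0.16, 0.085, -0.127], "turn": [0, 0, 0.098], "grip": 0.03},
  {"linear": [-0.2, 0.106, -0.127], "turn": [0, 0, 0.098], "grip": 0.03},
  {"linear": [-0.231, 0.123, -0.127], "turn": [0, 0, 0.098], "grip": 0.03},
  {"linear": [-0.231, 0.123, -0.127], "turn": [0, 0, 0.098], "grip": 0.03},
  {"linear": [-0.231, 0.123, -0.127], "turn": [0, 0, 0.098], "grip": 0.03},
])

```text
clock: 15.0
ee_pos: [0.6647, 0.0794, 0.3365]
tool_rot: [-0.0, 0.741, 0.671, 0.0]
wrist_force: [-0.4, -0.0, -2.6]
opening: 0.0598
```

```bash
python3 - <<'E'
from tray import *
x,y,z,w=tw(.055,.068,.031)
plan([(x,y,z,w)])
E
python3 look.py 10
```

```text
t 15.0 grasp [0.6646 0.0796 0.1561] q6 0.134 open 0.0598 F [-0.4 -0.  -2.6]
yaw -0.1
lin [0.0008, -0.0002, 0.0792] turn [-0.001, -0.001, -0.002] dist 0.079
scene (292, 250) 154 z34 [0.5394 0.0696] z77 [0.555  0.0916]
scene (359, 347) 150 z34 [0.5429 0.4074] z77 [0.5583 0.4162]
top (366, 182) 208 z34 [ 0.64   -0.2575] z77 [ 0.6302 -0.2487]
top (117, 215) 145 z34 [0.5437 0.4074] z77 [0.5375 0.3911]
t 15.1 grasp [0.6641 0.0813 0.1564] q6 0.134 open 0.0596 F [ 0.4  0.6 -1.2]
yaw -0.097
```

View pics/v_10.png

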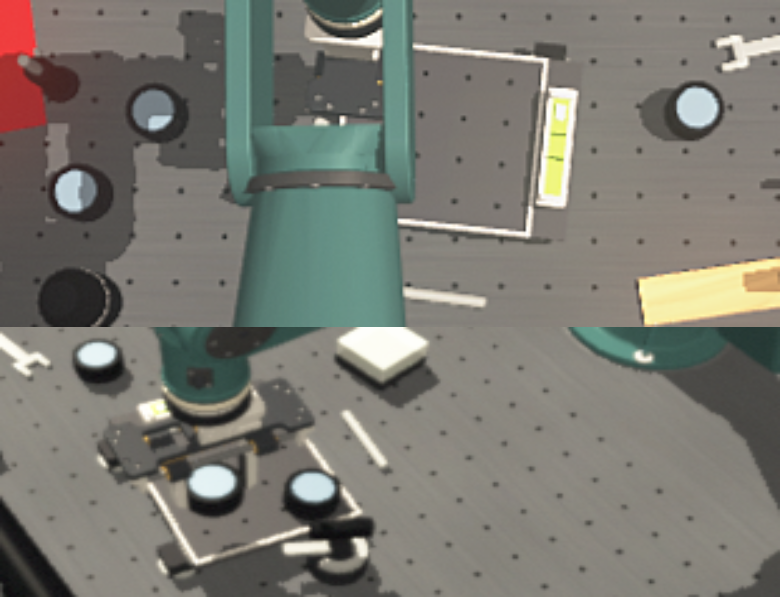

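Request:
arm_command([
  {"linear": [0, 0, 0.04], "turn": [0, 0, 0], "grip": 0.03},
  {"linear": [0, 0, 0.065], "turn": [0, 0, 0], "grip": 0.03},
  {"linear": [0, 0, 0.074], "turn": [0, 0, 0], "grip": 0.03},
  {"linear": [0, 0, 0.078], "turn": [0, 0, 0], "grip": 0.03},
  {"linear": [0, 0, 0.078], "turn": [0, 0, 0], "grip": 0.03},
  {"linear": [0, 0, 0.078], "turn": [0, 0, 0], "grip": 0.03},
])

```text
clock: 15.7
ee_pos: [0.6642, 0.0816, 0.2607]
tool_rot: [0.0, 0.74, 0.672, 0.001]
wrist_force: [-3.2, 0.9, 4.3]
opening: 0.0593
```

Run:
```python
from tray import *
plan([])
```

```text
t 15.7 grasp [0.6644 0.0817 0.0803] q6 0.133 open 0.0593 F [-3.2  0.9  4.3]
yaw -0.096
```

In contact with the floor (+4.3 N); release.

Request:
arm_command([
  {"linear": [0, 0, -0.001], "turn": [0, 0, 0], "grip": 0.072},
  {"linear": [0, 0, -0.001], "turn": [0, 0, 0], "grip": 0.072},
  {"linear": [0, 0, -0.001], "turn": [0, 0, 0], "grip": 0.072},
  {"linear": [0, 0, -0.001], "turn": [0, 0, 0], "grip": 0.072},
  {"linear": [0, 0, -0.03], "turn": [0, 0, 0], "grip": 0.072},
  {"linear": [0, 0, -0.08], "turn": [0, 0, 0], "grip": 0.076},
  {"linear": [0, 0, -0.1], "turn": [0, 0, 0], "grip": 0.076},
])

```text
clock: 16.4
ee_pos: [0.6651, 0.08, 0.364]
tool_rot: [0.002, 0.741, 0.672, 0.003]
wrist_force: [0.6, -1.1, 1.6]
opening: 0.0761
```

```bash
python3 look.py 11
python3 - <<'E'
from h import *
print('lensC'); plan([(.632,.3245,.17,0),(.632,.3245,.032,0)])
E
```

```text
scene (291, 250) 154 z34 [0.5397 0.0695] z77 [0.5552 0.0914]
scene (258, 262) 117 z34 [0.6476 0.0548] z77 [0.659  0.0773]
scene (318, 335) 63 z34 [0.6181 0.3269] z77 [0.6306 0.3389]
top (366, 182) 207 z34 [ 0.64   -0.2575] z77 [ 0.6302 -0.2487]
t 16.5 grasp [0.6671 0.0801 0.1838] q6 0.133 open 0.076 F [-0.   0.1  0.2]
yaw -0.098
lensC
t 16.5 grasp [0.6671 0.0801 0.1838] q6 0.133 open 0.076 F [-0.   0.1  0.2]
yaw -0.098
lin [0.24, -0.0572, 0.0136] turn [0.01, -0.001, -0.098] dist 0.247
lin [0.2398, -0.0586, 0.1516] turn [0.01, -0.001, -0.098] dist 0.138
```

Request:
arm_command([
  {"linear": [0.24, -0.058, 0.014], "turn": [0, 0, -0.098], "grip": 0.076},
  {"linear": [0.24, -0.058, 0.014], "turn": [0, 0, -0.098], "grip": 0.076},
  {"linear": [0.24, -0.058, 0.014], "turn": [0, 0, -0.098], "grip": 0.076},
  {"linear": [0.24, -0.058, 0.014], "turn": [0, 0, -0.098], "grip": 0.076},
  {"linear": [0.24, -0.058, 0.014], "turn": [0, 0, -0.098], "grip": 0.076},
  {"linear": [0.24, -0.058, 0.014], "turn": [0, 0, -0.098], "grip": 0.076},
  {"linear": [0.24, -0.058, 0.014], "turn": [0, 0, -0.098], "grip": 0.076},
  {"linear": [0.24, -0.058, 0.014], "turn": [0, 0, -0.098], "grip": 0.076},
])

```text
clock: 17.3
ee_pos: [0.6306, 0.3236, 0.3431]
tool_rot: [-0.0, 0.708, 0.707, -0.001]
wrist_force: [0.7, -0.4, -0.5]
opening: 0.0762
```

```bash
python3 look.py 12
python3 - <<'E'
from h import *
print('lensC'); plan([(.632,.3245,.032,0)])
E
```

```text
scene (291, 250) 154 z34 [0.5397 0.0695] z77 [0.5552 0.0914]
scene (258, 263) 126 z34 [0.6476 0.0552] z77 [0.6589 0.0777]
scene (313, 337) 217 z34 [0.6315 0.3257] z77 [0.6435 0.3377]
scene (358, 345) 219 z34 [0.5431 0.4029] z77 [0.5585 0.4119]
top (240, 168) 224 z34 [0.6741 0.0827] z77 [0.663  0.0786]
top (366, 182) 206 z34 [ 0.64   -0.2578] z77 [ 0.6302 -0.2489]
top (150, 183) 202 z34 [0.6318 0.324 ] z77 [0.6223 0.3109]
top (235, 210) 231 z34 [0.561  0.0929] z77 [0.5542 0.0885]
t 17.4 grasp [0.6308 0.3228 0.1638] q6 0.396 open 0.0762 F [ 0.6 -0.2  0.2]
yaw -0.002
lensC
t 17.4 grasp [0.6308 0.3228 0.1638] q6 0.396 open 0.0762 F [ 0.6 -0.2  0.2]
yaw -0.002
lin [0.0017, 0.0012, 0.1318] turn [-0.001, 0.001, -0.002] dist 0.132
```

View pics/v_12.png

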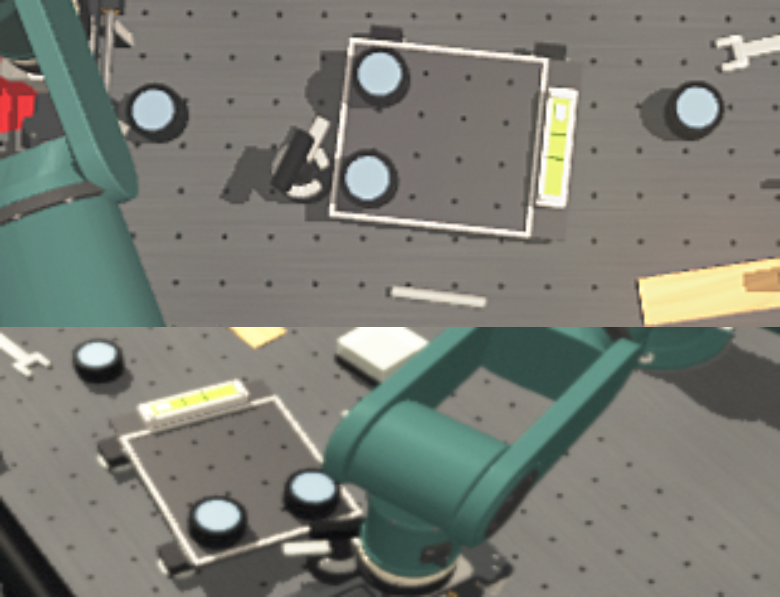

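Request:
arm_command([
  {"linear": [0.002, 0.001, 0.05], "turn": [0, 0, 0], "grip": 0.076},
  {"linear": [0.002, 0.001, 0.1], "turn": [0, 0, 0], "grip": 0.076},
  {"linear": [0.002, 0.001, 0.132], "turn": [0, 0, 0], "grip": 0.076},
  {"linear": [0.002, 0.001, 0.132], "turn": [0, 0, 0], "grip": 0.076},
  {"linear": [0.002, 0.001, 0.132], "turn": [0, 0, 0], "grip": 0.076},
  {"linear": [0.002, 0.001, 0.132], "turn": [0, 0, 0], "grip": 0.03},
  {"linear": [0.002, 0.001, 0.132], "turn": [0, 0, 0], "grip": 0.03},
  {"linear": [0.002, 0.001, 0.132], "turn": [0, 0, 0], "grip": 0.03},
  {"linear": [0.002, 0.001, 0.132], "turn": [0, 0, 0], "grip": 0.03},
  {"linear": [0.002, 0.001, 0.132], "turn": [0, 0, 0], "grip": 0.03},
])

```text
clock: 18.4
ee_pos: [0.632, 0.3269, 0.2164]
tool_rot: [0.001, 0.707, 0.707, 0.002]
wrist_force: [-0.6, -0.8, 7.8]
opening: 0.0596
```

Run:
```python
from tray import *
x,y,z,w=tw(0,0,.032); print(x,y,z)
plan([(.632,.324,.12,0),(x,y,.16,w),(x,y,z,w)])
```

```text
0.6032 0.018 0.07450000000000001
t 18.4 grasp [0.6329 0.3273 0.036 ] q6 0.398 open 0.0596 F [-0.6 -0.8  7.8]
yaw -0.0
lin [-0.0028, 0.0004, -0.084] turn [0.005, -0.002, -0.0] dist 0.084
lin [-0.3087, -0.0282, -0.1247] turn [0.005, -0.002, 0.098] dist 0.31
lin [-0.3089, -0.0286, -0.0392] turn [0.005, -0.002, 0.098] dist 0.085
```

Request:
arm_command([
  {"linear": [0, 0, -0.02], "turn": [0, 0, 0], "grip": 0.03},
  {"linear": [0, 0, -0.05], "turn": [0, 0, 0], "grip": 0.03},
  {"linear": [0, 0, -0.09], "turn": [0, 0, 0], "grip": 0.03},
  {"linear": [-0.04, -0.004, -0.125], "turn": [0, 0, 0.098], "grip": 0.03},
  {"linear": [-0.08, -0.007, -0.125], "turn": [0, 0, 0.098], "grip": 0.03},
  {"linear": [-0.12, -0.011, -0.125], "turn": [0, 0, 0.098], "grip": 0.03},
  {"linear": [-0.16, -0.015, -0.125], "turn": [0, 0, 0.098], "grip": 0.03},
  {"linear": [-0.2, -0.018, -0.125], "turn": [0, 0, 0.098], "grip": 0.03},
  {"linear": [-0.24, -0.022, -0.125], "turn": [0, 0, 0.098], "grip": 0.03},
  {"linear": [-0.28, -0.026, -0.125], "turn": [0, 0, 0.098], "grip": 0.03},
  {"linear": [-0.309, -0.028, -0.125], "turn": [0, 0, 0.098], "grip": 0.03},
  {"linear": [-0.309, -0.028, -0.125], "turn": [0, 0, 0.098], "grip": 0.03},
  {"linear": [-0.309, -0.028, -0.125], "turn": [0, 0, 0.098], "grip": 0.03},
])

```text
clock: 19.7
ee_pos: [0.6033, 0.0173, 0.3381]
tool_rot: [-0.0, 0.741, 0.671, 0.001]
wrist_force: [-0.2, -0.4, -1.0]
opening: 0.0595
```

```bash
python3 look.py 13
python3 - <<'E'
from tray import *
x,y,z,w=tw(0,0,.035)
plan([(x,y,z,w)])
E
```

```text
scene (293, 249) 109 z34 [0.5336 0.0694] z77 [0.5494 0.0913]
scene (258, 263) 100 z34 [0.6477 0.0555] z77 [0.6591 0.078 ]
top (236, 170) 89 z34 [0.6707 0.0931] z77 [0.6597 0.0887]
top (366, 182) 201 z34 [ 0.64   -0.2572] z77 [ 0.6302 -0.2484]
top (234, 212) 140 z34 [0.5537 0.0957] z77 [0.5471 0.0912]
t 19.8 grasp [0.6034 0.0187 0.1575] q6 0.034 open 0.0594 F [-1.4 -0.5 -0.7]
yaw -0.097
t 19.8 grasp [0.6034 0.0187 0.1575] q6 0.034 open 0.0594 F [-1.4 -0.5 -0.7]
yaw -0.097
lin [-0.0006, -0.0001, 0.08] turn [0.0, -0.001, 0.001] dist 0.08
```

View pics/v_13.png

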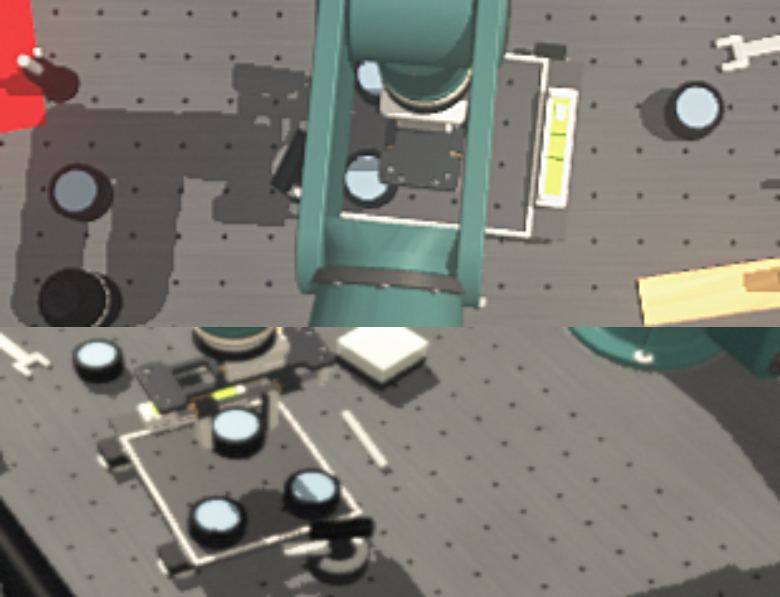

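Request:
arm_command([
  {"linear": [-0.001, 0, 0.04], "turn": [0, 0, 0], "grip": 0.03},
  {"linear": [-0.001, 0, 0.065], "turn": [0, 0, 0], "grip": 0.03},
  {"linear": [-0.001, 0, 0.075], "turn": [0, 0, 0], "grip": 0.03},
  {"linear": [-0.001, 0, 0.079], "turn": [0, 0, 0], "grip": 0.03},
  {"linear": [-0.001, 0, 0.079], "turn": [0, 0, 0], "grip": 0.03},
  {"linear": [-0.001, 0, 0.079], "turn": [0, 0, 0], "grip": 0.03},
])

```text
clock: 20.4
ee_pos: [0.6034, 0.0178, 0.2602]
tool_rot: [0.0, 0.74, 0.672, 0.001]
wrist_force: [-1.7, 1.7, 3.1]
opening: 0.0596
```

Run:
```python
from tray import *
plan([])
```

```text
t 20.4 grasp [0.6037 0.0179 0.0798] q6 0.032 open 0.0596 F [-1.7  1.7  3.1]
yaw -0.096
```

Request:
arm_command([
  {"linear": [0, 0, -0.001], "turn": [0, 0, 0], "grip": 0.072},
  {"linear": [0, 0, -0.001], "turn": [0, 0, 0], "grip": 0.072},
  {"linear": [0, 0, -0.001], "turn": [0, 0, 0], "grip": 0.072},
  {"linear": [0, 0, -0.001], "turn": [0, 0, 0], "grip": 0.072},
  {"linear": [0, 0, -0.03], "turn": [0, 0, 0], "grip": 0.072},
  {"linear": [0, 0, -0.08], "turn": [0, 0, 0], "grip": 0.076},
  {"linear": [0, 0, -0.1], "turn": [0, 0, 0], "grip": 0.076},
])

```text
clock: 21.1
ee_pos: [0.6038, 0.0165, 0.3637]
tool_rot: [0.003, 0.741, 0.672, 0.003]
wrist_force: [0.9, 0.5, 0.2]
opening: 0.076
```

Run:
```python
from h import *
print('lensD'); plan([(.5435,.402,.17,0),(.5435,.402,.032,0)])
```

```text
lensD
t 21.1 grasp [0.6051 0.0164 0.1833] q6 0.032 open 0.076 F [0.9 0.5 0.2]
yaw -0.098
lin [0.3777, -0.0979, 0.0127] turn [0.007, 0.0, -0.098] dist 0.39
lin [0.3777, -0.0989, 0.1507] turn [0.007, 0.0, -0.098] dist 0.138
```

Request:
arm_command([
  {"linear": [0.378, -0.098, 0.005], "turn": [0, 0, -0.098], "grip": 0.076},
  {"linear": [0.378, -0.098, 0.005], "turn": [0, 0, -0.098], "grip": 0.076},
  {"linear": [0.378, -0.098, 0.005], "turn": [0, 0, -0.098], "grip": 0.076},
  {"linear": [0.378, -0.098, 0.005], "turn": [0, 0, -0.098], "grip": 0.076},
  {"linear": [0.378, -0.098, 0.005], "turn": [0, 0, -0.098], "grip": 0.076},
  {"linear": [0.378, -0.098, 0.005], "turn": [0, 0, -0.098], "grip": 0.076},
  {"linear": [0.378, -0.098, 0.005], "turn": [0, 0, -0.098], "grip": 0.076},
  {"linear": [0.378, -0.098, 0.005], "turn": [0, 0, -0.098], "grip": 0.076},
  {"linear": [0.378, -0.098, 0.005], "turn": [0, 0, -0.098], "grip": 0.076},
  {"linear": [0.378, -0.098, 0.005], "turn": [0, 0, -0.098], "grip": 0.076},
  {"linear": [0.378, -0.098, 0.005], "turn": [0, 0, -0.098], "grip": 0.076},
])

```text
clock: 22.2
ee_pos: [0.5431, 0.4014, 0.3536]
tool_rot: [0.0, 0.708, 0.707, -0.0]
wrist_force: [-0.1, 0.2, -0.2]
opening: 0.0759
```

```bash
python3 look.py 14
python3 - <<'E'
from h import *
print('lensD'); plan([(.5435,.402,.033,0)])
E
```

```text
scene (265, 238) 144 z34 [ 0.5871 -0.009 ] z77 [0.6008 0.016 ]
scene (291, 250) 155 z34 [0.5397 0.0695] z77 [0.5552 0.0914]
scene (258, 263) 102 z34 [0.648  0.0554] z77 [0.6593 0.0779]
scene (358, 345) 209 z34 [0.5434 0.4037] z77 [0.5588 0.4127]
top (240, 168) 225 z34 [0.6738 0.0827] z77 [0.6627 0.0786]
top (366, 182) 207 z34 [ 0.64   -0.2575] z77 [ 0.6302 -0.2487]
top (264, 192) 229 z34 [0.6106 0.0166] z77 [0.6019 0.0151]
top (235, 210) 231 z34 [0.561  0.0929] z77 [0.5542 0.0885]
top (119, 215) 209 z34 [0.5437 0.4015] z77 [0.5376 0.3855]
t 22.3 grasp [0.5434 0.4009 0.1735] q6 0.554 open 0.0761 F [0.  0.2 0.7]
yaw -0.002
lensD
t 22.3 grasp [0.5434 0.4009 0.1735] q6 0.554 open 0.0761 F [0.  0.2 0.7]
yaw -0.002
lin [0.0011, 0.0001, 0.1405] turn [0.0, 0.0, -0.002] dist 0.141
```

View pics/v_14.png

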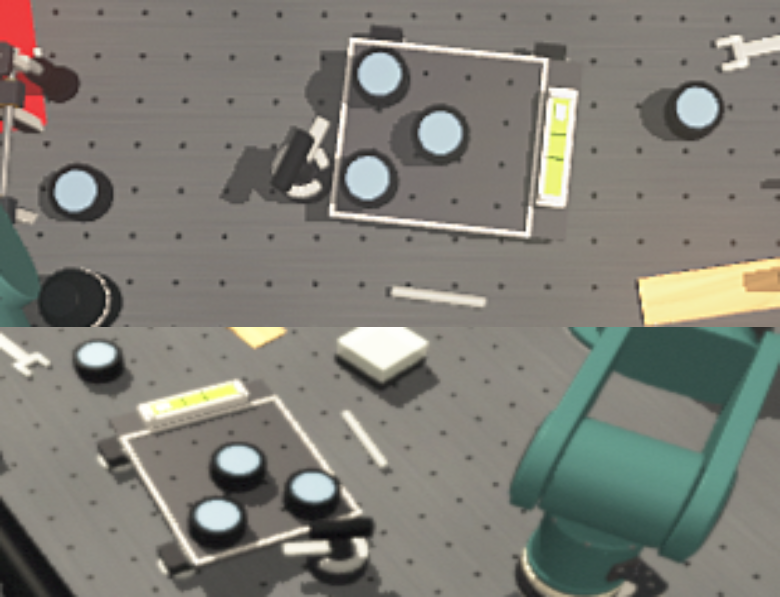

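View pics/scene_14.png

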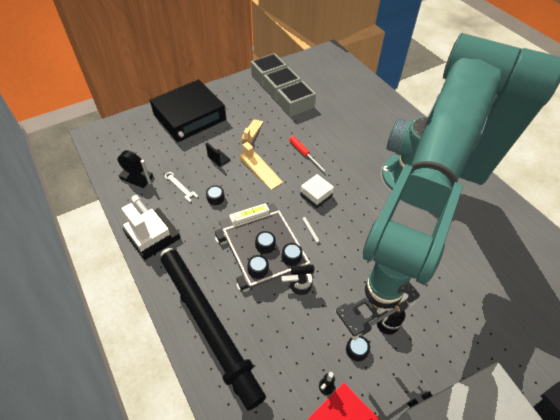

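Request:
arm_command([
  {"linear": [0.001, 0, 0.05], "turn": [0, 0, 0], "grip": 0.076},
  {"linear": [0.001, 0, 0.1], "turn": [0, 0, 0], "grip": 0.076},
  {"linear": [0.001, 0, 0.14], "turn": [0, 0, 0], "grip": 0.076},
  {"linear": [0.001, 0, 0.14], "turn": [0, 0, 0], "grip": 0.076},
  {"linear": [0.001, 0, 0.14], "turn": [0, 0, 0], "grip": 0.076},
  {"linear": [0.001, 0, 0.14], "turn": [0, 0, 0], "grip": 0.03},
  {"linear": [0.001, 0, 0.14], "turn": [0, 0, 0], "grip": 0.03},
  {"linear": [0.001, 0, 0.14], "turn": [0, 0, 0], "grip": 0.03},
  {"linear": [0.001, 0, 0.14], "turn": [0, 0, 0], "grip": 0.03},
  {"linear": [0.001, 0, 0.14], "turn": [0, 0, 0], "grip": 0.03},
])

```text
clock: 23.3
ee_pos: [0.5433, 0.404, 0.2176]
tool_rot: [0.001, 0.707, 0.707, 0.003]
wrist_force: [-1.1, -0.6, 6.2]
opening: 0.0599
```

Run:
```python
from tray import *
x,y,z,w=tw(-.052,-.066,.032); print(x,y,z)
plan([(.5435,.402,.13,0),(x,y,.165,w),(x,y,z,w)])
```

```text
0.5449918523591041 -0.042595474651294485 0.071276
t 23.3 grasp [0.5442 0.4045 0.0372] q6 0.556 open 0.0599 F [-1.1 -0.6  6.2]
yaw 0.0
lin [-0.0017, 0.0006, -0.0928] turn [0.005, -0.003, 0.0] dist 0.093
lin [-0.4462, 0.0022, -0.1292] turn [0.005, -0.003, 0.098] dist 0.446
lin [-0.4464, 0.0018, -0.0354] turn [0.005, -0.003, 0.098] dist 0.094
```

Request:
arm_command([
  {"linear": [0, 0, -0.02], "turn": [0, 0, 0], "grip": 0.03},
  {"linear": [0, 0, -0.05], "turn": [0, 0, 0], "grip": 0.03},
  {"linear": [0, 0, -0.1], "turn": [0, 0, 0], "grip": 0.03},
  {"linear": [-0.04, 0, -0.13], "turn": [0, 0, 0.098], "grip": 0.03},
  {"linear": [-0.08, 0, -0.13], "turn": [0, 0, 0.098], "grip": 0.03},
  {"linear": [-0.12, 0, -0.13], "turn": [0, 0, 0.098], "grip": 0.03},
  {"linear": [-0.16, 0, -0.13], "turn": [0, 0, 0.098], "grip": 0.03},
  {"linear": [-0.2, 0.001, -0.13], "turn": [0, 0, 0.098], "grip": 0.03},
  {"linear": [-0.24, 0.001, -0.13], "turn": [0, 0, 0.098], "grip": 0.03},
  {"linear": [-0.28, 0.001, -0.13], "turn": [0, 0, 0.098], "grip": 0.03},
  {"linear": [-0.32, 0.001, -0.13], "turn": [0, 0, 0.098], "grip": 0.03},
  {"linear": [-0.36, 0.002, -0.13], "turn": [0, 0, 0.098], "grip": 0.03},
  {"linear": [-0.4, 0.002, -0.13], "turn": [0, 0, 0.098], "grip": 0.03},
  {"linear": [-0.43, 0.002, -0.13], "turn": [0, 0, 0.098], "grip": 0.03},
  {"linear": [-0.446, 0.002, -0.13], "turn": [0, 0, 0.098], "grip": 0.03},
  {"linear": [-0.446, 0.002, -0.13], "turn": [0, 0, 0.098], "grip": 0.03},
  {"linear": [-0.446, 0.002, -0.13], "turn": [0, 0, 0.098], "grip": 0.03},
])

```text
clock: 25.0
ee_pos: [0.5447, -0.0418, 0.3438]
tool_rot: [-0.0, 0.741, 0.672, 0.001]
wrist_force: [-0.5, 0.3, -1.6]
opening: 0.0593
```

```bash
python3 look.py 15
python3 - <<'E'
from tray import *
x,y,z,w=tw(-.052,-.066,.035)
plan([(x,y,z,w)])
E
```

```text
scene (272, 199) 72 z34 [ 0.49   -0.1319] z77 [ 0.5075 -0.1021]
scene (264, 238) 142 z34 [ 0.5883 -0.0093] z77 [0.602  0.0157]
scene (258, 262) 109 z34 [0.6469 0.0552] z77 [0.6583 0.0777]
top (240, 168) 230 z34 [0.6738 0.0829] z77 [0.6627 0.0789]
top (366, 182) 199 z34 [ 0.64   -0.2569] z77 [ 0.6302 -0.2482]
top (238, 211) 78 z34 [0.5568 0.0843] z77 [0.5501 0.0802]
t 25.1 grasp [ 0.5448 -0.041   0.1633] q6 -0.083 open 0.0594 F [ 0.1 -0.7 -2. ]
yaw -0.096
t 25.1 grasp [ 0.5448 -0.041   0.1633] q6 -0.083 open 0.0594 F [ 0.1 -0.7 -2. ]
yaw -0.096
lin [-0.0015, 0.0004, 0.089] turn [0.0, -0.001, 0.002] dist 0.089
```

View pics/v_15.png

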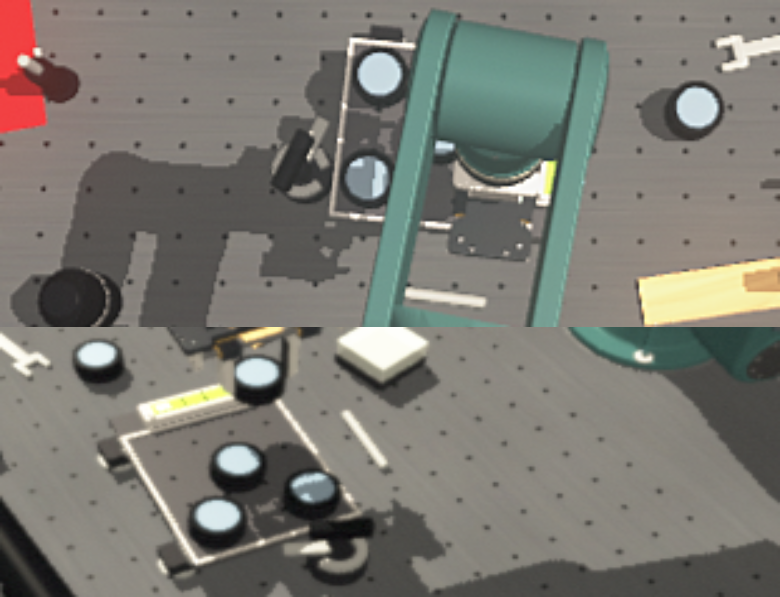

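Request:
arm_command([
  {"linear": [-0.001, 0, 0.045], "turn": [0, 0, 0], "grip": 0.03},
  {"linear": [-0.001, 0, 0.073], "turn": [0, 0, 0], "grip": 0.03},
  {"linear": [-0.001, 0, 0.083], "turn": [0, 0, 0], "grip": 0.03},
  {"linear": [-0.001, 0, 0.087], "turn": [0, 0, 0], "grip": 0.03},
  {"linear": [-0.001, 0, 0.087], "turn": [0, 0, 0], "grip": 0.03},
  {"linear": [-0.001, 0, 0.087], "turn": [0, 0, 0], "grip": 0.03},
])

```text
clock: 25.7
ee_pos: [0.5448, -0.0425, 0.2582]
tool_rot: [0.0, 0.74, 0.672, 0.001]
wrist_force: [-3.1, 0.9, 2.8]
opening: 0.0595
```

Run:
```python
from tray import *
plan([])
```

```text
t 25.7 grasp [ 0.5451 -0.0424  0.0778] q6 -0.085 open 0.0595 F [-3.1  0.9  2.8]
yaw -0.096
```

Request:
arm_command([
  {"linear": [0, 0, -0.001], "turn": [0, 0, 0], "grip": 0.072},
  {"linear": [0, 0, -0.001], "turn": [0, 0, 0], "grip": 0.072},
  {"linear": [0, 0, -0.001], "turn": [0, 0, 0], "grip": 0.072},
  {"linear": [0, 0, -0.001], "turn": [0, 0, 0], "grip": 0.072},
  {"linear": [0, 0, -0.03], "turn": [0, 0, 0], "grip": 0.072},
  {"linear": [0, 0, -0.08], "turn": [0, 0, 0], "grip": 0.076},
  {"linear": [0, 0, -0.1], "turn": [0, 0, 0], "grip": 0.076},
])

```text
clock: 26.4
ee_pos: [0.5452, -0.0438, 0.3615]
tool_rot: [0.003, 0.741, 0.672, 0.002]
wrist_force: [0.9, 0.0, 0.6]
opening: 0.0758
```

Run:
```python
from h import *
print('lensE'); plan([(.640,-.2575,.18,-.098)])
```

```text
lensE
t 26.4 grasp [ 0.5465 -0.044   0.1811] q6 -0.086 open 0.0758 F [0.9 0.  0.6]
yaw -0.098
lin [-0.2034, 0.1153, 0.0021] turn [0.007, 0.001, -0.0] dist 0.234
```

Request:
arm_command([
  {"linear": [-0.203, 0.115, 0.002], "turn": [0, 0, 0], "grip": 0.076},
  {"linear": [-0.203, 0.115, 0.002], "turn": [0, 0, 0], "grip": 0.076},
  {"linear": [-0.203, 0.115, 0.002], "turn": [0, 0, 0], "grip": 0.076},
  {"linear": [-0.203, 0.115, 0.002], "turn": [0, 0, 0], "grip": 0.076},
  {"linear": [-0.203, 0.115, 0.002], "turn": [0, 0, 0], "grip": 0.076},
  {"linear": [-0.203, 0.115, 0.002], "turn": [0, 0, 0], "grip": 0.076},
  {"linear": [-0.203, 0.115, 0.002], "turn": [0, 0, 0], "grip": 0.076},
  {"linear": [-0.203, 0.115, 0.002], "turn": [0, 0, 0], "grip": 0.076},
])

```text
clock: 27.2
ee_pos: [0.639, -0.2559, 0.3547]
tool_rot: [-0.0, 0.741, 0.672, 0.0]
wrist_force: [-0.6, -0.5, 0.3]
opening: 0.0759
```

```bash
python3 look.py 16
python3 - <<'E'
from h import *
print('lensE'); plan([(.640,-.2575,.033,-.098)])
E
```

```text
scene (272, 217) 123 z34 [ 0.5268 -0.069 ] z77 [ 0.5428 -0.0417]
scene (292, 252) 105 z34 [0.542 0.075] z77 [0.5575 0.0967]
top (241, 169) 64 z34 [0.6722 0.0799] z77 [0.6612 0.076 ]
top (264, 192) 193 z34 [0.6098 0.0163] z77 [0.6011 0.0148]
top (234, 209) 204 z34 [0.5615 0.0948] z77 [0.5547 0.0903]
top (288, 214) 110 z34 [ 0.5513 -0.0476] z77 [ 0.5448 -0.0467]
t 27.3 grasp [ 0.6391 -0.2553  0.1749] q6 -0.366 open 0.0759 F [-1.4  0.   1.1]
yaw -0.096
lensE
t 27.3 grasp [ 0.6391 -0.2553  0.1749] q6 -0.366 open 0.0759 F [-1.4  0.   1.1]
yaw -0.096
lin [-0.0021, 0.0011, 0.1419] turn [0.001, -0.0, 0.002] dist 0.142
```

View pics/v_16.png

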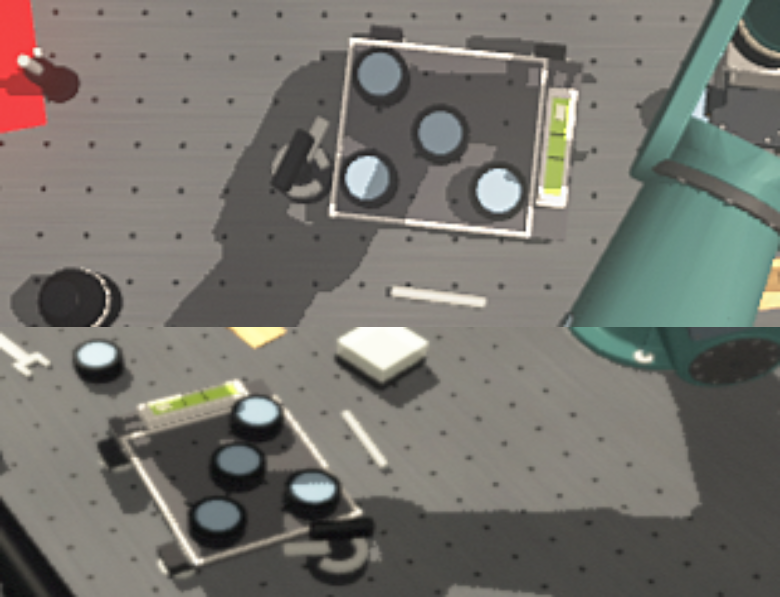

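Request:
arm_command([
  {"linear": [-0.002, 0.001, 0.05], "turn": [0, 0, 0], "grip": 0.076},
  {"linear": [-0.002, 0.001, 0.1], "turn": [0, 0, 0], "grip": 0.076},
  {"linear": [-0.002, 0.001, 0.141], "turn": [0, 0, 0], "grip": 0.076},
  {"linear": [-0.002, 0.001, 0.141], "turn": [0, 0, 0], "grip": 0.076},
  {"linear": [-0.002, 0.001, 0.141], "turn": [0, 0, 0], "grip": 0.076},
  {"linear": [-0.002, 0.001, 0.141], "turn": [0, 0, 0], "grip": 0.03},
  {"linear": [-0.002, 0.001, 0.141], "turn": [0, 0, 0], "grip": 0.03},
  {"linear": [-0.002, 0.001, 0.141], "turn": [0, 0, 0], "grip": 0.03},
  {"linear": [-0.002, 0.001, 0.141], "turn": [0, 0, 0], "grip": 0.03},
  {"linear": [-0.002, 0.001, 0.141], "turn": [0, 0, 0], "grip": 0.03},
])

```text
clock: 28.3
ee_pos: [0.6407, -0.2593, 0.2177]
tool_rot: [0.003, 0.741, 0.672, 0.001]
wrist_force: [-0.5, 1.0, 7.5]
opening: 0.0592
```

Run:
```python
from tray import *
x,y,z,w=tw(.054,-.066,.032); print(x,y,z)
plan([(.640,-.2575,.13,-.098),(x,y,.165,w),(x,y,z,w)])
```

```text
0.6504832476079815 -0.052966854908769276 0.077848
t 28.3 grasp [ 0.6416 -0.2597  0.0373] q6 -0.369 open 0.0592 F [-0.5  1.   7.5]
yaw -0.098
lin [0.0015, -0.0004, -0.0927] turn [0.005, 0.002, 0.0] dist 0.093
lin [0.206, -0.0098, -0.1282] turn [0.005, 0.002, 0.0] dist 0.208
lin [0.2062, -0.0102, -0.041] turn [0.005, 0.002, 0.0] dist 0.087
```

Request:
arm_command([
  {"linear": [0, 0, -0.02], "turn": [0, 0, 0], "grip": 0.03},
  {"linear": [0, 0, -0.05], "turn": [0, 0, 0], "grip": 0.03},
  {"linear": [0, 0, -0.1], "turn": [0, 0, 0], "grip": 0.03},
  {"linear": [0.04, -0.002, -0.128], "turn": [0, 0, 0], "grip": 0.03},
  {"linear": [0.08, -0.004, -0.128], "turn": [0, 0, 0], "grip": 0.03},
  {"linear": [0.12, -0.006, -0.128], "turn": [0, 0, 0], "grip": 0.03},
  {"linear": [0.16, -0.008, -0.128], "turn": [0, 0, 0], "grip": 0.03},
  {"linear": [0.19, -0.009, -0.128], "turn": [0, 0, 0], "grip": 0.03},
  {"linear": [0.206, -0.01, -0.128], "turn": [0, 0, 0], "grip": 0.03},
  {"linear": [0.206, -0.01, -0.128], "turn": [0, 0, 0], "grip": 0.03},
  {"linear": [0.206, -0.01, -0.128], "turn": [0, 0, 0], "grip": 0.03},
])

```text
clock: 29.4
ee_pos: [0.6502, -0.0537, 0.3419]
tool_rot: [0.001, 0.741, 0.671, -0.0]
wrist_force: [-0.0, -0.7, -1.6]
opening: 0.0594
```

```bash
python3 look.py 17
python3 - <<'E'
from tray import *
x,y,z,w=tw(.054,-.066,.035)
plan([(x,y,z,w)])
E
```

```text
scene (272, 216) 130 z34 [ 0.5274 -0.0698] z77 [ 0.5434 -0.0424]
scene (266, 237) 106 z34 [ 0.5816 -0.0088] z77 [0.5955 0.0162]
scene (293, 250) 103 z34 [0.533  0.0701] z77 [0.5488 0.092 ]
top (235, 212) 150 z34 [0.554  0.0941] z77 [0.5474 0.0896]
t 29.5 grasp [ 0.6502 -0.0547  0.1613] q6 -0.071 open 0.0598 F [-0.8 -0.8 -1.8]
yaw -0.1
t 29.5 grasp [ 0.6502 -0.0547  0.1613] q6 -0.071 open 0.0598 F [-0.8 -0.8 -1.8]
yaw -0.1
lin [0.0017, 0.0001, 0.0804] turn [0.0, 0.001, -0.002] dist 0.08
```

View pics/v_17.png

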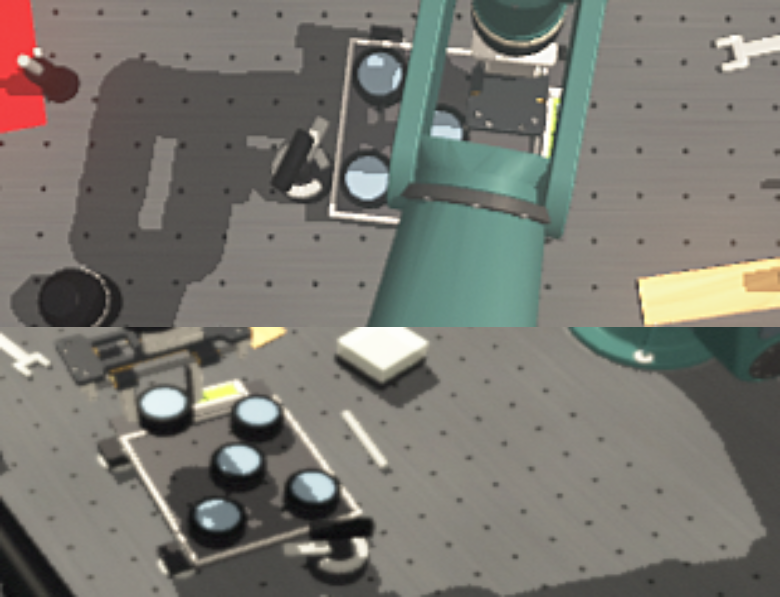

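Request:
arm_command([
  {"linear": [0.001, 0, 0.04], "turn": [0, 0, 0], "grip": 0.03},
  {"linear": [0.001, 0, 0.065], "turn": [0, 0, 0], "grip": 0.03},
  {"linear": [0.001, 0, 0.075], "turn": [0, 0, 0], "grip": 0.03},
  {"linear": [0.001, 0, 0.079], "turn": [0, 0, 0], "grip": 0.03},
  {"linear": [0.001, 0, 0.079], "turn": [0, 0, 0], "grip": 0.03},
  {"linear": [0.001, 0, 0.079], "turn": [0, 0, 0], "grip": 0.03},
])

```text
clock: 30.1
ee_pos: [0.65, -0.0533, 0.2646]
tool_rot: [0.0, 0.741, 0.671, -0.0]
wrist_force: [-4.9, -1.0, 6.9]
opening: 0.0595
```

Run:
```python
from tray import *
plan([])
```

```text
t 30.1 grasp [ 0.65   -0.0534  0.0842] q6 -0.069 open 0.0595 F [-4.9 -1.   6.9]
yaw -0.1
```

Contact; release and move clear of both views (over the empty table on the robot side).

Request:
arm_command([
  {"linear": [0, 0, -0.002], "turn": [0, 0, 0], "grip": 0.072},
  {"linear": [0, 0, -0.002], "turn": [0, 0, 0], "grip": 0.072},
  {"linear": [0, 0, -0.002], "turn": [0, 0, 0], "grip": 0.072},
  {"linear": [0, 0, -0.002], "turn": [0, 0, 0], "grip": 0.072},
  {"linear": [0, 0, -0.03], "turn": [0, 0, 0], "grip": 0.072},
  {"linear": [0, 0, -0.08], "turn": [0, 0, 0], "grip": 0.06},
  {"linear": [0, 0, -0.12], "turn": [0, 0, 0], "grip": 0.06},
])

```text
clock: 30.8
ee_pos: [0.6503, -0.0518, 0.3842]
tool_rot: [0.0, 0.741, 0.672, 0.0]
wrist_force: [0.5, -0.2, 0.7]
opening: 0.0613
```

Run:
```python
from h import *
plan([(.455,-.362,.2,1.7),(.455,-.362,.15,1.7)])
import pickle
D=pickle.load(open('D.pkl','rb'))
# refine wedge in first top image
T=D["top"]
hsv=cv2.cvtColor(T["pixels"],cv2.COLOR_BGR2HSV); m=cv2.inRange(hsv,(10,60,60),(30,230,255))
cv2.imwrite('pics/z10.png',cv2.resize(T["pixels"][230:280,335:430],None,fx=8,fy=8,interpolation=cv2.INTER_NEAREST))
S=D["scene"]; cv2.imwrite('pics/z11.png',cv2.resize(S["pixels"][115:195,225:290],None,fx=8,fy=7,interpolation=cv2.INTER_NEAREST))
```

```text
t 30.8 grasp [ 0.6504 -0.0518  0.2038] q6 -0.069 open 0.0613 F [ 0.5 -0.2  0.7]
yaw -0.098
lin [-0.3278, -0.1641, 0.0037] turn [0.0, -0.0, 1.344] dist 0.367
lin [-0.3278, -0.1641, 0.0537] turn [0.0, -0.0, 1.344] dist 0.05
```

View pics/z10.png

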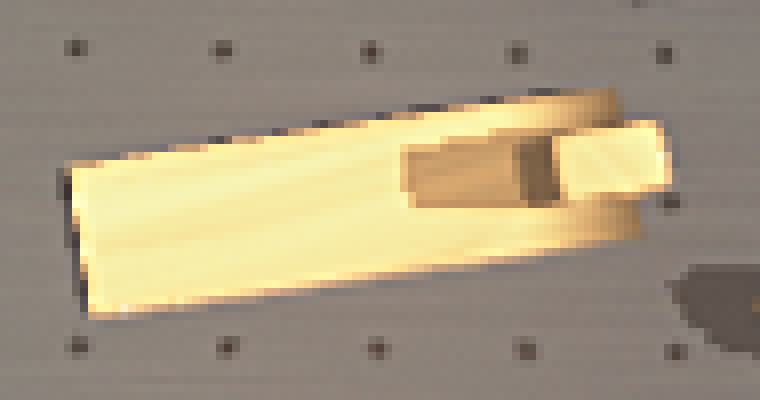

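View pics/z11.png

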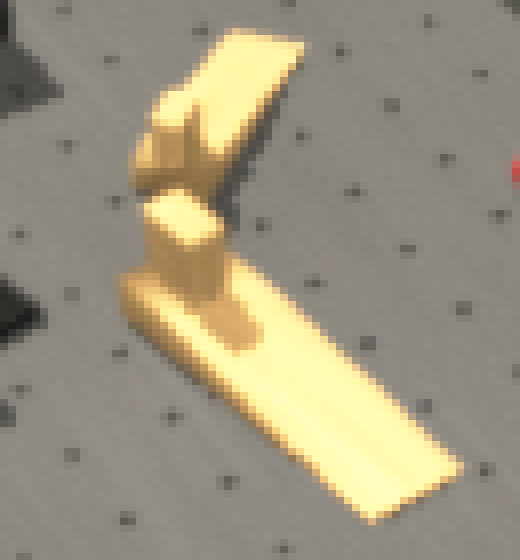

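Run:
```python
from h import *
import pickle
D=pickle.load(open('D.pkl','rb')); T=D["top"];S=D["scene"]
print(onz(T,411.5,250,.071), tri(T,(411.5,250),S,(248.4,145.7)))
a=onz(T,343.7,251,.004);b=onz(T,346.2,269.6,.004); print(a,b,(a+b)/2)
s=[onz(S,225+x/8,115+y/7,.004) for x,y in((462,465),(372,520))]; print(s,(s[0]+s[1])/2)
g=(onz(T,411.5,250,.071)+tri(T,(411.5,250),S,(248.4,145.7))[0])/2; t=((a+b)/2+(s[0]+s[1])/2)/2
d=t-g; print(g,t,np.linalg.norm(d[:2]),np.arctan2(d[1],d[0]))
# long edge lines
e=[onz(T,335+x/8,230+y/8,z) for x,y,z in((90,317,.004),(520,255,.02))]; print(e)
ang=np.arctan2(d[1],d[0])-np.pi/2
plan([(g[0],g[1],.18,ang),(g[0],g[1],.052,ang)])
```

```text
[ 0.45670969 -0.36062138  0.071     ] (array([ 0.4555734 , -0.36060289,  0.06674179]), np.float64(0.0037725312744648558))
[ 0.45687645 -0.19825921  0.004     ] [ 0.4071275  -0.20437592  0.004     ] [ 0.43200198 -0.20131757  0.004     ]
[array([ 0.40669533, -0.2022702 ,  0.004     ]), array([ 0.45841241, -0.19122083,  0.004     ])] [ 0.43255387 -0.19674552  0.004     ]
[ 0.45614154 -0.36061213  0.06887089] [ 0.43227792 -0.19903154  0.004     ] 0.16333327635790537 1.7174250238620863
[array([ 0.40706229, -0.20450906,  0.004     ]), array([ 0.42850184, -0.344661  ,  0.02      ])]
t 30.8 grasp [ 0.6504 -0.0518  0.2038] q6 -0.069 open 0.0613 F [ 0.5 -0.2  0.7]
yaw -0.098
lin [-0.3263, -0.1631, 0.0237] turn [0.0, -0.0, -0.244] dist 0.366
lin [-0.3263, -0.1632, 0.1517] turn [0.0, -0.0, -0.244] dist 0.128
```

Request:
arm_command([
  {"linear": [-0.326, -0.163, 0.01], "turn": [0, 0, -0.244], "grip": 0.05},
  {"linear": [-0.326, -0.163, 0.01], "turn": [0, 0, -0.244], "grip": 0.05},
  {"linear": [-0.326, -0.163, 0.01], "turn": [0, 0, -0.244], "grip": 0.05},
  {"linear": [-0.326, -0.163, 0.01], "turn": [0, 0, -0.244], "grip": 0.05},
  {"linear": [-0.326, -0.163, 0.01], "turn": [0, 0, -0.244], "grip": 0.05},
  {"linear": [-0.326, -0.163, 0.01], "turn": [0, 0, -0.244], "grip": 0.05},
  {"linear": [-0.326, -0.163, 0.01], "turn": [0, 0, -0.244], "grip": 0.05},
  {"linear": [-0.326, -0.163, 0.01], "turn": [0, 0, -0.244], "grip": 0.05},
  {"linear": [-0.326, -0.163, 0.01], "turn": [0, 0, -0.244], "grip": 0.05},
  {"linear": [-0.326, -0.163, 0.01], "turn": [0, 0, -0.244], "grip": 0.05},
])

```text
clock: 31.8
ee_pos: [0.4567, -0.3598, 0.3726]
tool_rot: [-0.0, 0.654, 0.757, 0.001]
wrist_force: [0.8, -0.3, -0.6]
opening: 0.0499
```

```bash
python3 look.py 18
python3 - <<'E'
from h import *
plan([(.456,-.3606,.052,.146)])
E
```

```text
scene (272, 217) 129 z34 [ 0.5276 -0.0695] z77 [ 0.5436 -0.0421]
scene (241, 228) 106 z34 [ 0.6335 -0.0789] z77 [ 0.6454 -0.0512]
scene (265, 238) 150 z34 [ 0.5873 -0.0092] z77 [0.601  0.0158]
scene (291, 250) 153 z34 [0.5397 0.0695] z77 [0.5552 0.0914]
scene (257, 263) 163 z34 [0.649  0.0548] z77 [0.6603 0.0773]
top (240, 169) 233 z34 [0.6736 0.0827] z77 [0.6625 0.0786]
top (290, 174) 205 z34 [ 0.6599 -0.0515] z77 [ 0.6493 -0.0504]
top (264, 192) 232 z34 [0.6103 0.0163] z77 [0.6016 0.0148]
top (235, 210) 234 z34 [0.561  0.0932] z77 [0.5542 0.0888]
top (288, 213) 89 z34 [ 0.5524 -0.0478] z77 [ 0.5459 -0.047 ]
t 31.9 grasp [ 0.4574 -0.3589  0.1923] q6 -0.912 open 0.05 F [0.6 0.7 0.4]
yaw 0.148
t 31.9 grasp [ 0.4574 -0.3589  0.1923] q6 -0.912 open 0.05 F [0.6 0.7 0.4]
yaw 0.148
lin [-0.0015, -0.0016, 0.1403] turn [0.001, -0.0, 0.002] dist 0.14
```

View pics/v_18.png

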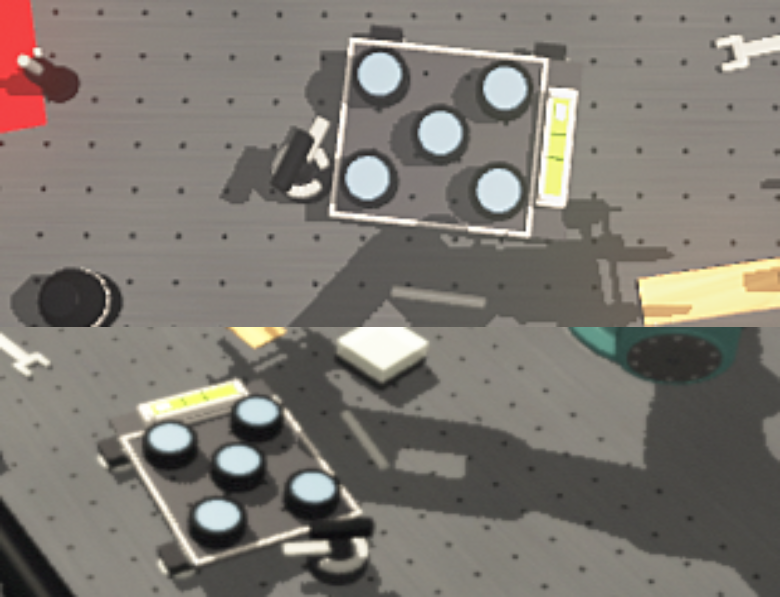

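View pics/scene_18.png

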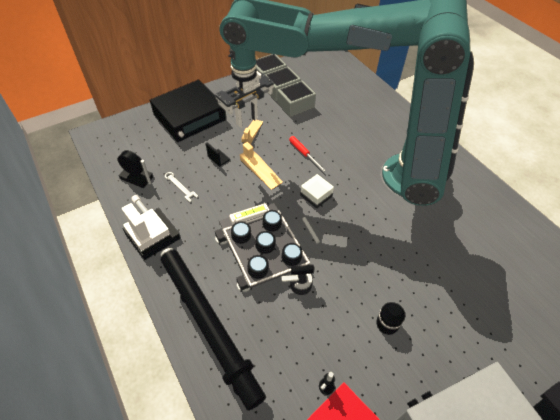

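Request:
arm_command([
  {"linear": [-0.001, -0.001, 0.05], "turn": [0, 0, 0], "grip": 0.05},
  {"linear": [-0.001, -0.001, 0.1], "turn": [0, 0, 0], "grip": 0.05},
  {"linear": [-0.001, -0.001, 0.139], "turn": [0, 0, 0], "grip": 0.05},
  {"linear": [-0.001, -0.001, 0.139], "turn": [0, 0, 0], "grip": 0.05},
  {"linear": [-0.001, -0.001, 0.139], "turn": [0, 0, 0], "grip": 0.05},
  {"linear": [-0.001, -0.001, 0.139], "turn": [0, 0, 0], "grip": 0.0},
  {"linear": [-0.001, -0.001, 0.139], "turn": [0, 0, 0], "grip": 0.0},
  {"linear": [-0.001, -0.001, 0.139], "turn": [0, 0, 0], "grip": 0.0},
  {"linear": [-0.001, -0.001, 0.139], "turn": [0, 0, 0], "grip": 0.0},
  {"linear": [-0.001, -0.001, 0.139], "turn": [0, 0, 0], "grip": 0.0},
  {"linear": [-0.001, -0.001, 0.139], "turn": [0, 0, 0], "grip": 0.0},
], squeeze=40)

```text
clock: 33.0
ee_pos: [0.4557, -0.3618, 0.2347]
tool_rot: [0.001, 0.654, 0.757, 0.0]
wrist_force: [1.2, 0.7, 3.2]
opening: 0.022
```

Run:
```python
from tray import *
plan([(.495,-.266,.055,-.098)])
```

```text
t 33.0 grasp [ 0.4561 -0.362   0.0543] q6 -0.915 open 0.022 F [1.2 0.7 3.2]
yaw 0.146
lin [0.0891, 0.0528, -0.0007] turn [0.002, 0.001, 0.244] dist 0.104
```

Request:
arm_command([
  {"linear": [0, 0, -0.003], "turn": [0, 0, 0], "grip": 0.0},
  {"linear": [0, 0, -0.005], "turn": [0, 0, 0], "grip": 0.0},
  {"linear": [0.015, 0.009, -0.005], "turn": [0, 0, 0.04], "grip": 0.0},
  {"linear": [0.03, 0.018, -0.005], "turn": [0, 0, 0.08], "grip": 0.0},
  {"linear": [0.045, 0.027, -0.005], "turn": [0, 0, 0.12], "grip": 0.0},
  {"linear": [0.06, 0.035, -0.005], "turn": [0, 0, 0.16], "grip": 0.0},
  {"linear": [0.075, 0.044, -0.005], "turn": [0, 0, 0.2], "grip": 0.0},
  {"linear": [0.089, 0.053, -0.005], "turn": [0, 0, 0.244], "grip": 0.0},
  {"linear": [0.089, 0.053, -0.005], "turn": [0, 0, 0.244], "grip": 0.0},
  {"linear": [0.089, 0.053, -0.005], "turn": [0, 0, 0.244], "grip": 0.0},
])

```text
clock: 34.0
ee_pos: [0.4945, -0.2658, 0.2381]
tool_rot: [-0.001, 0.74, 0.672, -0.001]
wrist_force: [0.7, -0.1, -0.6]
opening: 0.0218
```

Run:
```python
from tray import *
plan([])
D={n:shot(n,f"pics/{n}_19.png") for n in("scene","top")}
cv2.imwrite('pics/v_19.png',np.hstack([cv2.resize(D["top"]["pixels"][150:290,270:410],(400,400)),cv2.resize(D["scene"]["pixels"][130:250,200:320],(400,400))]))
```

```text
t 34.0 grasp [ 0.4942 -0.2658  0.0577] q6 -0.497 open 0.0218 F [ 0.7 -0.1 -0.6]
yaw -0.096
```

View pics/v_19.png

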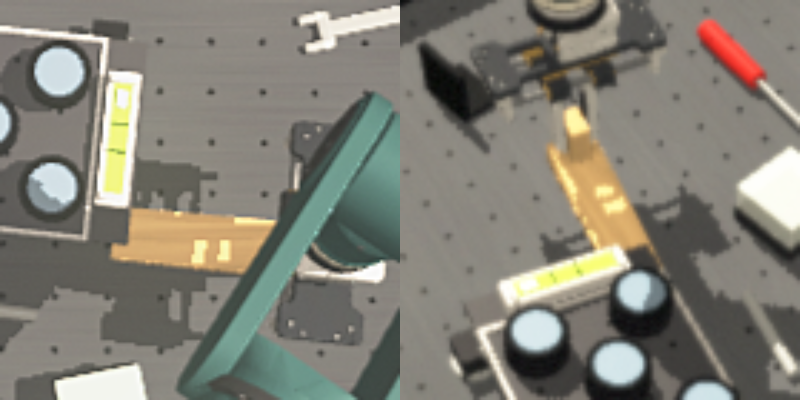

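Request:
arm_command([
  {"linear": [0, 0, 0.003], "turn": [0, 0, 0], "grip": 0.0},
  {"linear": [0, 0, 0.0035], "turn": [0, 0, 0], "grip": 0.0},
  {"linear": [0.015, 0, 0.0035], "turn": [0, 0, 0], "grip": 0.0},
  {"linear": [0.03, 0, 0.0035], "turn": [0, 0, 0], "grip": 0.0},
  {"linear": [0.045, 0, 0.0035], "turn": [0, 0, 0], "grip": 0.0},
  {"linear": [0.06, 0, 0.0035], "turn": [0, 0, 0], "grip": 0.0},
  {"linear": [0.07, 0, 0.0035], "turn": [0, 0, 0], "grip": 0.0},
  {"linear": [0.08, 0, 0.0035], "turn": [0, 0, 0], "grip": 0.0},
  {"linear": [0.09, 0, 0.0035], "turn": [0, 0, 0], "grip": 0.0},
  {"linear": [0.09, 0, 0.0035], "turn": [0, 0, 0], "grip": 0.0},
])

```text
clock: 35.1
ee_pos: [0.5038, -0.1763, 0.2357]
tool_rot: [0.003, 0.741, 0.672, -0.001]
wrist_force: [2.5, -5.3, -4.5]
opening: 0.0218
```

Run:
```python
from tray import *
plan([])
D={n:shot(n,f"pics/{n}_20.png") for n in("scene","top")}
cv2.imwrite('pics/v_20.png',np.hstack([cv2.resize(D["top"]["pixels"][150:290,270:410],(400,400)),cv2.resize(D["scene"]["pixels"][160:250,200:290],(400,400))]))
```

```text
t 35.1 grasp [ 0.5041 -0.1773  0.0553] q6 -0.343 open 0.0218 F [ 2.5 -5.3 -4.5]
yaw -0.097
```

View pics/v_20.png

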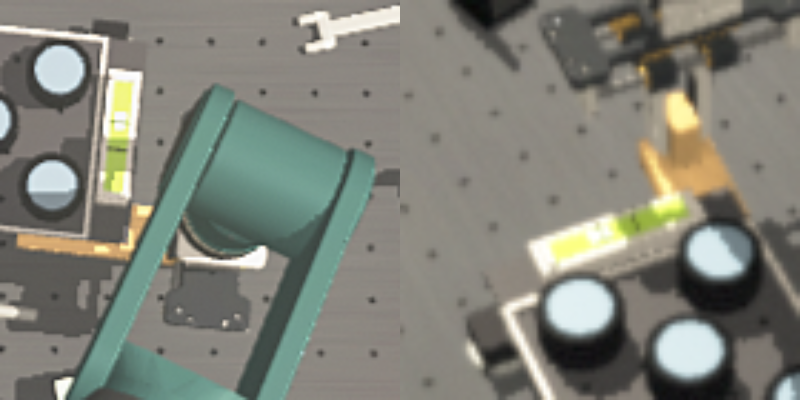

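Request:
arm_command([
  {"linear": [0.006, 0, 0], "turn": [0, 0, 0], "grip": 0.0},
  {"linear": [0.012, 0, 0], "turn": [0, 0, 0], "grip": 0.0},
  {"linear": [0.018, 0, 0], "turn": [0, 0, 0], "grip": 0.0},
  {"linear": [0.018, 0, 0], "turn": [0, 0, 0], "grip": 0.0},
  {"linear": [0.018, 0, 0], "turn": [0, 0, 0], "grip": 0.0},
])

```text
clock: 35.7
ee_pos: [0.5054, -0.159, 0.2355]
tool_rot: [0.003, 0.741, 0.672, -0.002]
wrist_force: [-0.1, -6.5, -4.2]
opening: 0.022
```

Run:
```python
from tray import *
plan([])
D={n:shot(n,f"pics/{n}_21.png") for n in("scene","top")}
cv2.imwrite('pics/v_21.png',np.hstack([cv2.resize(D["top"]["pixels"][170:230,295:325],(300,600),interpolation=cv2.INTER_CUBIC),cv2.resize(D["scene"]["pixels"][195:235,225:275],(500,400),interpolation=cv2.INTER_CUBIC).copy() if 0 else cv2.resize(D["scene"]["pixels"][195:255,225:275],(500,600),interpolation=cv2.INTER_CUBIC)]))
```

```text
t 35.7 grasp [ 0.5056 -0.1602  0.0551] q6 -0.311 open 0.022 F [-0.1 -6.5 -4.2]
yaw -0.098
```

View pics/v_21.png

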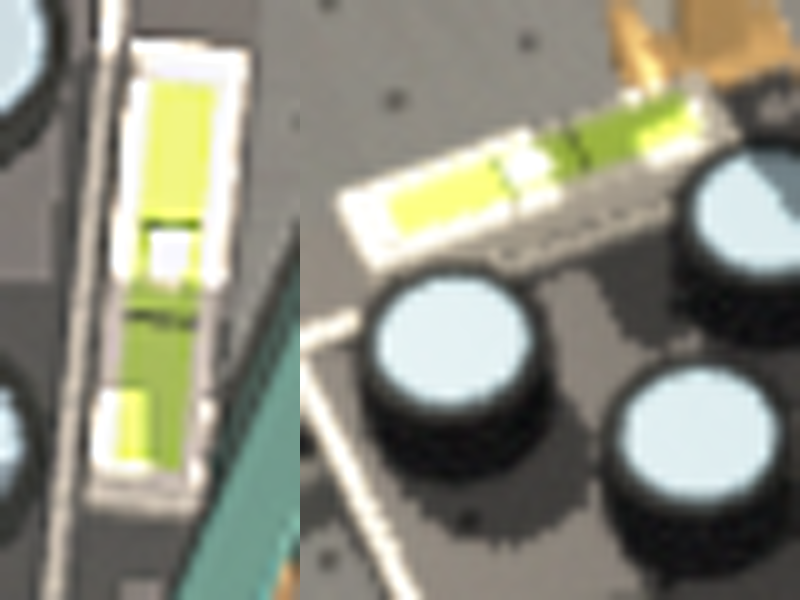

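Request:
arm_command([
  {"linear": [0.004, 0, 0], "turn": [0, 0, 0], "grip": 0.0},
  {"linear": [0.0075, 0, 0], "turn": [0, 0, 0], "grip": 0.0},
  {"linear": [0.0075, 0, 0], "turn": [0, 0, 0], "grip": 0.0},
  {"linear": [0.0075, 0, 0], "turn": [0, 0, 0], "grip": 0.0},
  {"linear": [0.0075, 0, 0], "turn": [0, 0, 0], "grip": 0.0},
])

```text
clock: 36.3
ee_pos: [0.506, -0.1521, 0.2357]
tool_rot: [0.003, 0.741, 0.672, -0.002]
wrist_force: [0.5, -9.9, -3.6]
opening: 0.0214
```

Run:
```python
from tray import *
plan([])
D={n:shot(n,f"pics/{n}_22.png") for n in("scene","top")}
cv2.imwrite('pics/v_22.png',np.hstack([cv2.resize(D["top"]["pixels"][170:230,295:325],(300,600),interpolation=cv2.INTER_CUBIC),cv2.resize(D["scene"]["pixels"][195:255,225:275],(500,600),interpolation=cv2.INTER_CUBIC)]))
```

```text
t 36.3 grasp [ 0.5062 -0.1535  0.0553] q6 -0.298 open 0.0214 F [ 0.5 -9.9 -3.6]
yaw -0.098
```

View pics/v_22.png

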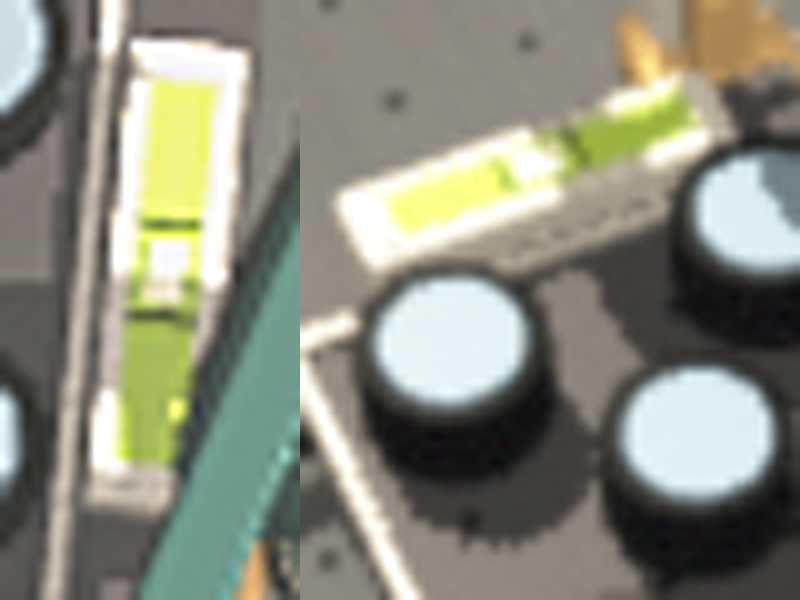

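Request:
arm_command([
  {"linear": [0, 0, 0], "turn": [0, 0, 0], "grip": 0.05},
  {"linear": [0, 0, 0], "turn": [0, 0, 0], "grip": 0.05},
  {"linear": [0, 0, 0], "turn": [0, 0, 0], "grip": 0.05},
  {"linear": [0, 0, 0], "turn": [0, 0, 0], "grip": 0.05},
  {"linear": [0, 0, 0], "turn": [0, 0, 0], "grip": 0.05},
  {"linear": [0, 0, -0.03], "turn": [0, 0, 0], "grip": 0.05},
  {"linear": [0, 0, -0.07], "turn": [0, 0, 0], "grip": 0.05},
  {"linear": [0, 0, -0.12], "turn": [0, 0, 0], "grip": 0.05},
  {"linear": [-0.05, 0, -0.15], "turn": [0, 0, 0], "grip": 0.05},
  {"linear": [-0.1, 0, -0.15], "turn": [0, 0, 0], "grip": 0.05},
  {"linear": [-0.15, -0.03, -0.15], "turn": [0, 0, 0], "grip": 0.05},
  {"linear": [-0.2, -0.05, -0.15], "turn": [0, 0, 0], "grip": 0.05},
  {"linear": [-0.22, -0.05, -0.15], "turn": [0, 0, 0], "grip": 0.05},
  {"linear": [-0.22, -0.05, -0.15], "turn": [0, 0, 0], "grip": 0.05},
])

```text
clock: 37.8
ee_pos: [0.4329, -0.3687, 0.3846]
tool_rot: [0.0, 0.743, 0.669, -0.001]
wrist_force: [0.5, -0.3, -0.0]
opening: 0.0501
```

```bash
python3 look.py 23
python3 - <<'E'
from tray import *
t=cv2.imread('pics/top_23.png');s=cv2.imread('pics/scene_23.png')
cv2.imwrite('pics/w_23.png',np.hstack([cv2.resize(t[170:230,295:325],(300,600),interpolation=cv2.INTER_CUBIC),cv2.resize(s[195:255,225:275],(500,600),interpolation=cv2.INTER_CUBIC)]))
E
```

```text
scene (271, 215) 65 z34 [ 0.5254 -0.0746] z77 [ 0.5415 -0.047 ]
scene (291, 249) 143 z34 [0.5383 0.065 ] z77 [0.5539 0.0871]
top (240, 167) 226 z34 [0.6772 0.0827] z77 [0.666  0.0787]
top (290, 173) 227 z34 [ 0.6626 -0.0523] z77 [ 0.652  -0.0512]
top (264, 191) 235 z34 [0.6136 0.0164] z77 [0.6048 0.0148]
top (235, 208) 236 z34 [0.5642 0.0938] z77 [0.5573 0.0894]
top (287, 213) 197 z34 [ 0.5537 -0.046 ] z77 [ 0.5471 -0.0452]
t 37.9 grasp [ 0.4345 -0.3652  0.2044] q6 -0.7 open 0.0498 F [-0.9  0.  -0.2]
yaw -0.1
```

View pics/w_23.png

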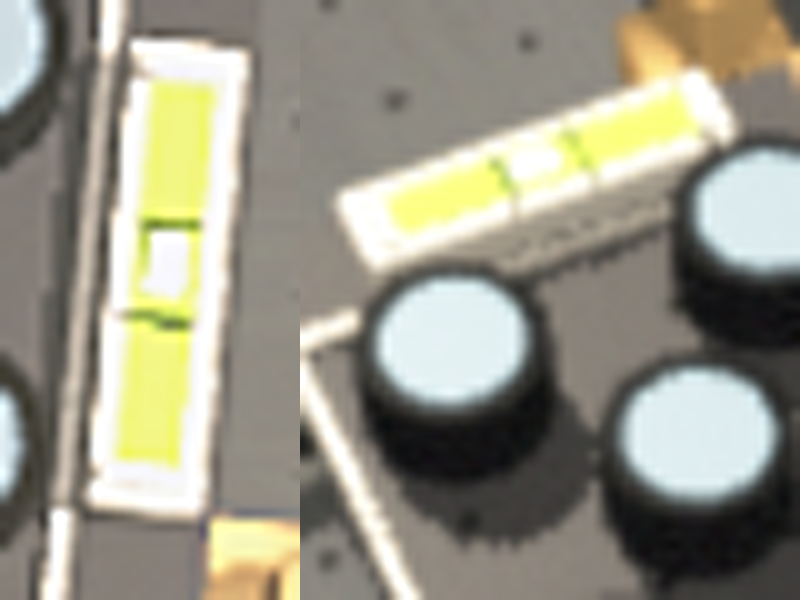

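View pics/v_23.png

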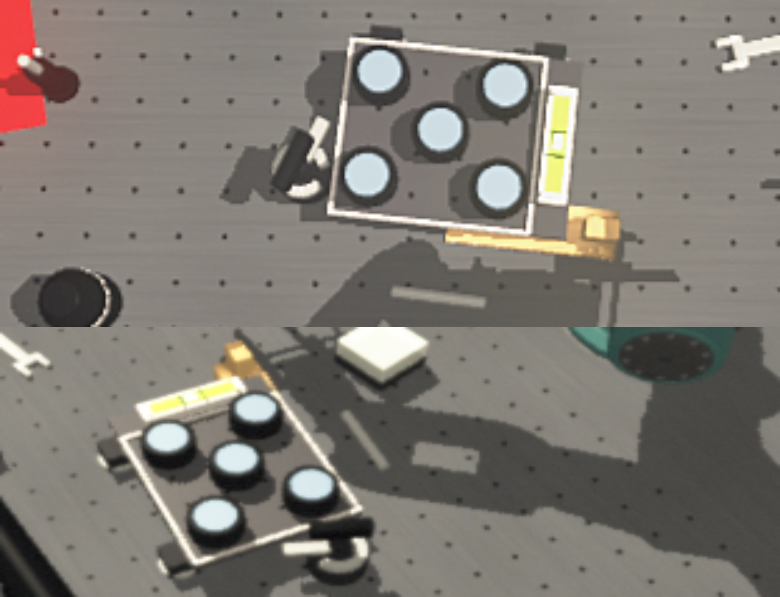

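Run:
```python
from h import *
for n,a,b in(("top",(311.5,180),(306.8,217)),("scene",(235.5,215.8),(268,203))):
  for k in(23,):
    im=cv2.imread(f'pics/{n}_{k}.png').astype(np.float32)
    a_,b_=np.array(a),np.array(b); N=60; t=np.linspace(0,1,N)[:,None]; q=(a_+(b_-a_)*t).astype(np.float32)
    L=np.linalg.norm(b_-a_)
    v=cv2.remap(im,q[:,0][None],q[:,1][None],cv2.INTER_LINEAR)[0]
    print(n,L); print(' '.join(f"{int(x[0])}/{int(x[1])}" for x in v))
```

```text
top 37.29731893849744
125/246 127/246 128/246 127/246 126/246 126/246 129/246 129/246 128/246 127/246 126/246 126/246 126/246 125/246 126/246 127/247 128/248 117/247 93/215 58/143 142/197 207/245 206/243 197/241 195/241 187/240 190/242 199/244 222/246 226/246 176/245 141/248 119/248 90/196 89/196 117/246 128/250 132/249 127/247 124/247 122/246 123/246 123/246 121/246 122/246 127/246 129/246 132/247 133/246 131/246 130/246 130/246 131/247 129/246 122/246 113/246 121/247 204/247 243/247 251/248
scene 34.92978671563856
135/255 134/255 134/255 134/255 133/255 133/255 133/255 133/255 132/255 132/255 133/255 132/255 131/255 131/255 129/254 123/253 120/242 128/225 179/235 241/254 250/255 253/255 253/255 254/255 254/255 253/255 253/255 216/254 158/254 127/248 103/239 111/245 125/254 128/254 130/255 131/255 129/255 129/255 128/255 127/255 127/255 129/255 131/255 131/255 130/255 128/255 129/255 132/255 133/255 157/254 189/253 228/254 251/255 252/255 248/252 231/239 181/194 130/144 113/128 107/120
```

Request:
arm_command([
  {"linear": [0, 0, 0], "turn": [0, 0, 0], "grip": 0.05},
  {"linear": [0, 0, 0], "turn": [0, 0, 0], "grip": 0.05},
  {"linear": [0, 0, 0], "turn": [0, 0, 0], "grip": 0.05},
  {"linear": [0, 0, 0], "turn": [0, 0, 0], "grip": 0.05},
  {"linear": [0, 0, 0], "turn": [0, 0, 0], "grip": 0.05},
  {"linear": [0, 0, 0], "turn": [0, 0, 0], "grip": 0.05},
  {"linear": [0, 0, 0], "turn": [0, 0, 0], "grip": 0.05},
  {"linear": [0, 0, 0], "turn": [0, 0, 0], "grip": 0.05},
  {"linear": [0, 0, 0], "turn": [0, 0, 0], "grip": 0.05},
  {"linear": [0, 0, 0], "turn": [0, 0, 0], "grip": 0.05},
])

```text
clock: 38.9
ee_pos: [0.4348, -0.365, 0.3851]
tool_rot: [-0.0, 0.741, 0.672, 0.0]
wrist_force: [-0.1, 0.1, 0.8]
opening: 0.0502
```

Run:
```python
from h import *
for n,a,b in(("top",(311.5,180),(306.8,217)),("scene",(235.5,215.8),(268,203))):
    d=shot(n,f'pics/{n}_24.png'); im=d["pixels"].astype(np.float32)
    a_,b_=np.array(a),np.array(b); t=np.linspace(0,1,60)[:,None]; q=(a_+(b_-a_)*t).astype(np.float32)
    v=cv2.remap(im,q[:,0][None],q[:,1][None],cv2.INTER_LINEAR)[0]
    print(n,' '.join(f"{int(x[0])}/{int(x[1])}" for x in v[14:38]))
    e=cv2.absdiff(d["pixels"],cv2.imread(f'pics/{n}0.png'))
    old=cv2.imread(f'pics/{n}_23.png'); print("changed px since 23:",int((cv2.absdiff(d["pixels"],old).max(2)>60).sum()))
```

```text
top 126/246 127/247 127/248 116/247 93/214 58/142 141/196 207/245 206/243 198/241 195/241 187/240 190/242 200/244 222/246 226/246 175/245 140/248 120/248 90/196 89/196 117/246 127/250 132/249
changed px since 23: 800
scene 129/254 123/253 119/242 127/224 179/235 242/254 250/255 253/255 253/255 254/255 254/255 253/255 253/255 217/254 160/254 128/248 104/239 112/245 125/254 127/254 129/255 130/255 129/255 130/255
changed px since 23: 515
```

View pics/top_24.png

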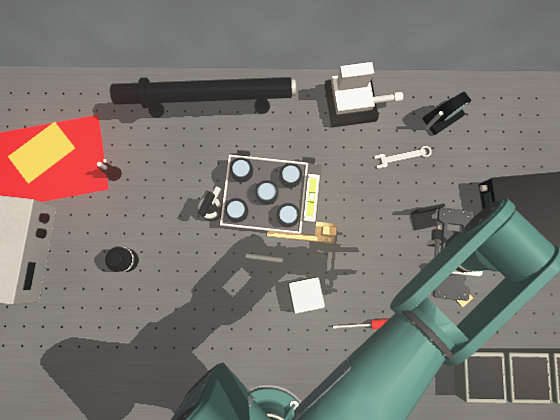

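The bubble hasn't moved in the last second and sits between the lines, about +1.7 mm off centre. The lenses, lock and bystanders are all in place and the arm is clear, so I'm handing in.

```bash
python3 -c "
from plant import env
print(env.hand_in())"
```

```text
the job is handed in; nothing more can be done
None
```

The job is done and handed in at about 39 s of the 210 s allowed. No verdict was reported.

- **Lock:** I pulled the knob up about 12 mm, turned it about 1.24 rad anticlockwise and lowered it into the free notch. Both views show the bar down at its starting height and the latch arm clear of the plate.
- **Lenses:** All five stand in the tray, four near the corners and one in the middle. From the last check, their centres are within 57 mm in x and 69 mm in y of the tray centre. I judged flatness by eye only.
- **Wedge:** I gripped the larger wedge, slid it in along the plate's +y and released it. The foot rests on it with the plate raised.
- **Bubble:** It sat at about 0 mm under the gripper's push and went back to about +1.7 mm on release. The two views disagreed slightly, at +2.1 mm from the top and +1.3 mm from the scene camera. Both are inside ±4 mm, and it did not move over the next second, so I did not nudge it again.
- **Bystanders:** The objective and steel post look unmoved. The bracket was partly hidden by the arm in the last picture; the arm kept clear of it. The gripper touched nothing at hand-in.

While I gripped the lock and the lenses, the wrist read 4 to 8 N upward and the tool rose about 3 to 4 mm. I did not find the cause; no grasp or placing failed.

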